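# Unpack camera modules into the covered test dock

## Robot

A 6-joint arm with a two-finger parallel gripper is mounted at the origin on a cart in front of the work surface, level with it; the furniture and walls round the work are solid. World frame = base frame: x ahead of the robot, y to its left, z up, the work surface at z = 0. Lengths are in mm, angles in rad, forces in N, time in s.
With the tool pointing down it reaches from about 300 to 1000 mm from the base axis. Payload 5.1 kg.
Tool frame: the origin (TCP) lies at the very end of the fingers, on their centre line; the grasp point (between the pads) lies 19 mm behind it; x points along the fingers, z is the direction in which the jaws open and shut, and the axes are right-handed (so a half turn about x gives the same grasp; the last joint's range is limited). The gripper opens to 95 mm and grips with 3 to 60 N. Pads are 20 mm wide; open, the fingers measure 119 mm over their backs; the gripper's body (75 mm by 180 mm) begins 59 mm behind the grasp point.
Start: joints at [1.136, 0.124, 1.65, -0, 1.367, -0.083], TCP at [224.002, 610.17, 214.656] pointing down, gripper open.
Joint ranges: [-2.61, 2.61], [-1.02, 2.33], [0.03, 2.71], [-1.35, 4.49], [0.32, 2.68], [-2.91, 2.91]. Speed limits (rad/s): [2.57, 2.57, 3.14, 3.14, 3.14, 3.14].

## Interface

Orientations are given as a rotation vector (axis times angle).
In Python, from plant import arm gives the robot as it stands.
- The arm moves only by the shell command python3 -m handwheel 'ROWS' [OPENING] [FORCE]. ROWS is JSON, a list that holds one entry, the list of rows, each a list of 6 numbers: the shift along the tool's x, y, z each as a share of 0.4 m, from -1 to 1, then the turn, a rotation vector about the tool's x, y, z each as a share of 180 degrees, from -1 to 1. In form: [[[dx, dy, dz, wx, wy, wz], ...]]. A call has 1 to 12 rows; each row shifts and turns the pose as measured when the row begins, along the tool's axes as they then stand; what a row does not reach is not made up. A row lasts 1/12 s, in which the tool goes at most 41.7 mm and 7.16 degrees, less where a joint would pass 70% of its speed; a pose out of reach is approached as far as the arm can. A call with a number of a shift or a turn outside -1 to 1 is refused whole. A call with a gripper value outside its range is refused whole. OPENING is the closure, from -1 (fully open) to 1 (shut), set as the call begins (- or left out, the last holds). The fingers move at their own pace and stop on an object; FORCE is the grip in N (left out, the last holds). Time passes only in rows, so rows that do not move let the fingers close. It gives the time, the measured TCP pose, the force and the opening at its end, in the units of the state.
- arm.read_state(): the state, without advancing time (a new reading comes with each control period).
- arm.capture(name): name is "scene" or "side" or "wrist"; returns the picture (384x512x3 uint8, blue, green, red); there is no depth.
- arm.calibration(name): a dict with "mtx" (3x3 intrinsics, pixels), "cam_to_world" (4x4, takes a point from camera to world coordinates); the wrist camera has in their place "tool_from_camera" (4x4, takes a point from camera to tool coordinates, whose origin is the TCP and whose axes are the tool frame's). Camera axes: x right, y down, z forward; pixel columns grow to the right and rows downward; lengths in mm; the calibration is good to about 2 mm. A picture is of the moment at which its call begins: read the wrist's pose just before it. calibration takes no time and is no camera call.
- arm.hand_in(): hands the job in, once; it reports no verdict.
The state is a dict: "t": time; "q": joint angles; "qvel": joint speeds; "joint_torque": joint torques, N m; "ee_pos": TCP position; "orientation": TCP orientation; "contact_force": force on the tool from outside, world axes, zero at the start; "moment": the same for the moment, N m; "width": finger opening in mm.
Only numpy, scipy, OpenCV 4.12 (cv2) and the standard library are available. Lean on these libraries where they do the work, as an engineer would, in place of code of your own. Each camera call takes 0.05 s, during which the arm holds its last target. There are 200 camera calls.

## Task

Set up the new camera modules for test: pry the snap-fit orange dust cover off the test dock at its notch with the screwdriver, and lay the screwdriver back down on the mat. Fold both flaps of the delivery carton right back over its sides, and stand every module from the carton upright and fully home in a dock bay of its own. Lay the dust cover flat and right way up inside the emptied carton, where it is kept, and do not tip a module over or disturb the bottle, the lens case and the black adapter.

Things in the scene. Friction and masses are not known exactly. Their poses are not given: they have to be found in the camera images.
- carton: brown carton, fixed, outside 150 (x) x 134 (y) x 78 mm high, board 4 mm; origin under its middle, y towards its left flap. End flaps hang fixed outside. Foam nest inside (top 24 mm above the mat) with 4 pockets along x at -51, -17, 17, 51 mm: modules stand with their width along y, undersides 10 mm and tops 62 mm above the mat, 35 mm of room beside them (y)
- flap_left (a joint): angle (rad) of the carton's left (+y) long flap: 0 shut, 1.57 upright, 3.2 folded down outside, its stop. Board 148 x 50 x 3.5 mm, hinged on top of the long wall, free edge towards the carton's middle; at the start 0.6 to 1.0, with a gap of 45 mm or more between the two free edges. It moves easily (0.5 N at the edge) and stays where it is left
- flap_right (a joint): the same for the right (-y) long flap, but its stop is at 2.6, where it leans on the tray beside the carton
- flap_left_hinge (a point): middle of the hinge line of the left flap, 65 mm from the carton's middle, 78 mm above the mat (axes as the carton's; the line runs along its x)
- flap_right_hinge (a point): middle of the hinge line of the right flap, likewise
- dock: grey test dock, fixed. Origin on the mat under the middle of its three bays; x along their row, -y (right) is the side of the cover's notch. Base x -70 to 70, y -50 to 82 mm, top 20 mm above the mat. Black collar of the bays 102 x 65 mm, up to 34 mm above the mat; electronics hump (y 51 to 77 mm) up to 36 mm. Two spring catches (x = -32, 32 mm) in the collar's -y side hold the cover
- dock_bay1 (a point): middle of the floor of the first bay (x = -34 mm of the dock), 20 mm above the mat; the bay is 28 mm along x, 57 mm along y and 14 mm deep, axes as the dock's. A module stands in it with its 52 mm width along y, either way round
- dock_bay2 (a point): the same for the middle bay (x = 0)
- dock_bay3 (a point): the same for the third bay (x = +34 mm)
- cover_center (a point): orange snap-fit dust cover, 50 g: skirted lid 110 (x) x 73 (y) x 18 mm, on top a dome 80 x 46 x 12 mm to grip once it is free. Point: middle, 15 mm above the skirt's lower edge (seated: 35 mm above the mat); axes as the dock's. The catches hold its -y side with 5 to 9 N; raised 7 to 9 mm it springs free and stays popped up on them; the +y side is not held
- cover_lip (a point): middle of the underside of the pry lip over the pry notch, in the middle of the cover's -y skirt; seated, 29.5 mm above the mat. Notch 20 mm wide, 9.5 mm high above the dock's base: a level blade goes in along the dock's +y, 20 to 29.5 mm above the mat. The lip reaches 3 mm further out than this point; the collar stops the blade 7 mm further in
- driver_handle (a point): blue screwdriver with a flat blade, 142 mm long, lying on the mat: this is the middle of its handle (16 x 66 mm, 17 mm high; point 8.5 mm above the mat). Body axes: the shaft points along -y, the handle is at +y. At the start the tip points roughly to the dock
- driver_tip (a point): end of the screwdriver's blade, 102 mm from the middle of the handle and 1 mm higher than it (shaft section 4 mm wide, 5 mm high, 67 mm long)
- module_a_center (a point): black and grey square camera module, 46 g, box 21 (its x) x 52 (its y) x 52 mm high (56 mm over its side clips); this is its middle, 26 mm above its underside, z up when it stands. Absent (None) in some runs, as are the others: two or three of the four are there
- module_b_center (a point): the same, another module
- module_c_center (a point): the same, another module
- module_d_center (a point): the same, another module
- bottle: bystander: white pump bottle with blue top, 58 mm diameter, 121 mm high; origin under its middle
- case: bystander: small dark grey lens case, 53 x 65 x 25 mm high; origin under its middle
- adapter: bystander: black plug adapter block, 48 x 58 x 40 mm high; origin under its middle

How it is judged (in metres and radians):
On the way:
1. the notch side of the dust cover is sprung off its catches by the screwdriver's blade (z of cover_lip in the frame of dock above 0.034 m and horizontal distance between cover_center and dock below 0.03 m and contact force between driver and cover above 0.02 N), for 0.1 s.
At the end, for the whole second after the job is handed in: Both flaps past 1.9 rad; cover flat, right way up (0.15 rad) on the foam inside the carton; screwdriver on the mat; every module of the carton upright (0.12 rad) in a bay, centre within 7 mm of the bay's middle, underside within 3 mm of its floor; all at rest (value of joint each of flap_left, flap_right above 1.9 rad and height (world z) of driver_handle below 0.016 m and height (world z) of driver_tip below 0.02 m and linear speed of each of driver, cover, module_a, module_b, module_c, module_d below 0.02 m/s and angle between cover_center's own z axis and vertical below 0.15 rad and z of cover_center in the frame of carton between 0.03 and 0.045 m and x of cover_center in the frame of carton between -0.03 and 0.03 m and y of cover_center in the frame of carton between -0.035 and 0.035 m and ((horizontal distance between module_a_center and dock_bay1 below 0.007 m and z of module_a_center in the frame of dock_bay1 between 0.02 and 0.029 m) or (horizontal distance between module_a_center and dock_bay2 below 0.007 m and z of module_a_center in the frame of dock_bay2 between 0.02 and 0.029 m) or (horizontal distance between module_a_center and dock_bay3 below 0.007 m and z of module_a_center in the frame of dock_bay3 between 0.02 and 0.029 m)) and angle between each of module_a_center, module_b_center, module_c_center, module_d_center's own z axis and vertical below 0.12 rad and ((horizontal distance between module_b_center and dock_bay1 below 0.007 m and z of module_b_center in the frame of dock_bay1 between 0.02 and 0.029 m) or (horizontal distance between module_b_center and dock_bay2 below 0.007 m and z of module_b_center in the frame of dock_bay2 between 0.02 and 0.029 m) or (horizontal distance between module_b_center and dock_bay3 below 0.007 m and z of module_b_center in the frame of dock_bay3 between 0.02 and 0.029 m)) and ((horizontal distance between module_c_center and dock_bay1 below 0.007 m and z of module_c_center in the frame of dock_bay1 between 0.02 and 0.029 m) or (horizontal distance between module_c_center and dock_bay2 below 0.007 m and z of module_c_center in the frame of dock_bay2 between 0.02 and 0.029 m) or (horizontal distance between module_c_center and dock_bay3 below 0.007 m and z of module_c_center in the frame of dock_bay3 between 0.02 and 0.029 m)) and ((horizontal distance between module_d_center and dock_bay1 below 0.007 m and z of module_d_center in the frame of dock_bay1 between 0.02 and 0.029 m) or (horizontal distance between module_d_center and dock_bay2 below 0.007 m and z of module_d_center in the frame of dock_bay2 between 0.02 and 0.029 m) or (horizontal distance between module_d_center and dock_bay3 below 0.007 m and z of module_d_center in the frame of dock_bay3 between 0.02 and 0.029 m))); the robot touches nothing.
It fails at once if the bottle, the lens case or the adapter is moved more than 30 mm (distance of any of bottle, case, adapter from where it was at the start of the episode above 0.03 m).
It fails at once if a camera module is tipped over (angle between any of module_a_center, module_b_center, module_c_center, module_d_center's own z axis and vertical above 1 rad).
Of module_a, module_b, module_c, module_d only 2 to 3 are there at a start; the rules pass over those that are not, and their reading is None.
At some moment in a run one of driver may be knocked a few centimetres aside while the robot is not near it.
It also fails if it takes over 192 s, if anything falls off the work surface, if the arm or the gripper's body presses on something with over 40 N, if the wrist force passes 120 N, or if a joint passes its speed limit or range.

## Working session

There is one attempt and no reset: what is moved stays moved. The work goes in short steps, Python scripts to look and compute and a shell command to move; the robot and the scene stay as the last step left them, time stands still between calls to the robot, and variables do not carry over. Pictures are saved under pics/ and viewed, about 12 in all and at most 16, crops included, and the job is handed in when it is done.

```bash
ls; mkdir -p pics; python3 - <<'E'
from plant import arm
import cv2,numpy as np
s=arm.read_state();print(s)
a=arm.capture("scene");b=arm.capture("side")
cv2.imwrite("pics/a.png",a);cv2.imwrite("pics/b.png",b)
for n in("scene","side","wrist"):print(n,{k:np.round(v,3).tolist() if not isinstance(v,(str,int)) else v for k,v in arm.calibration(n).items()})
E
```

```text
pics
{'t': 0.0, 'q': array([ 1.13638639e+00,  1.24528497e-01,  1.65164857e+00, -2.04566217e-06,
        1.36747420e+00, -8.26324442e-02]), 'qvel': array([ 1.29211897e-03, -1.30951316e-03, -4.41694716e-05, -1.19989197e-04,
       -2.55420102e-03, -2.02885545e-03]), 'joint_torque': array([ 2.18630244e-03, -4.17608535e+01, -3.59932673e+01,  7.74751324e-02,
        4.91289818e-02, -1.73472968e-04]), 'ee_pos': array([223.75149603, 609.60715825, 213.38692851]), 'orientation': array([-0.94738279,  1.35715664,  0.9456684 ]), 'contact_force': array([ 0.19347435, -0.48829853,  0.30637398]), 'moment': array([0.02400839, 0.02394601, 0.00977027]), 'width': 95.15480436914562}
scene {'mtx': [[348.353, 0.0, 251.626], [0.0, 348.353, 191.703], [0.0, 0.0, 1.0]], 'cam_to_world': [[0.546, -0.582, 0.603, -134.898], [-0.838, -0.386, 0.386, -152.737], [0.008, -0.716, -0.698, 800.146], [0.0, 0.0, 0.0, 1.0]]}
side {'mtx': [[389.399, 0.0, 255.992], [0.0, 389.399, 197.574], [0.0, 0.0, 1.0]], 'cam_to_world': [[-1.0, 0.016, 0.005, 467.462], [0.01, 0.789, -0.614, 868.4], [-0.013, -0.614, -0.789, 839.624], [0.0, 0.0, 0.0, 1.0]]}
wrist {'mtx': [[334.961, 0.0, 256.113], [0.0, 334.961, 191.15], [0.0, 0.0, 1.0]], 'tool_from_camera': [[0.0, -0.25, 0.968, -170.946], [0.001, -0.968, -0.25, 69.731], [1.0, 0.001, 0.0, 0.719], [0.0, 0.0, 0.0, 1.0]]}
```

View pics/a.png

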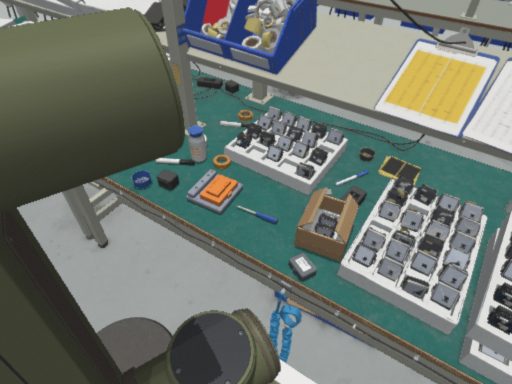

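View pics/b.png

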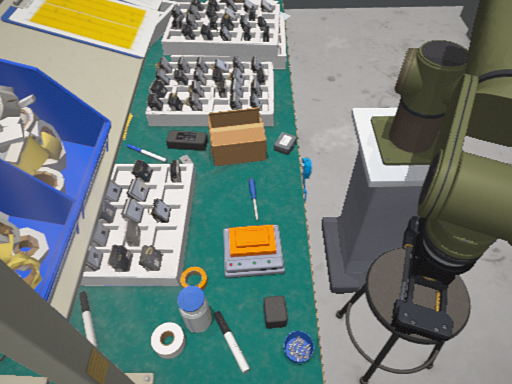

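```bash
cat > h.py <<'E'
from plant import arm
import numpy as np,cv2,json
from scipy.spatial.transform import Rotation as R
def pose():
    s=arm.read_state();T=np.eye(4);T[:3,:3]=R.from_rotvec(s['orientation']).as_matrix();T[:3,3]=s['ee_pos'];return T
def cam(n,T=None):
    c=arm.calibration(n)
    return np.array(c['mtx']),(np.array(c['cam_to_world']) if n!='wrist' else T@np.array(c['tool_from_camera']))
def ray(KC,uv,z):
    K,C=KC;d=C[:3,:3]@np.linalg.solve(K,[uv[0],uv[1],1]);o=C[:3,3];return (o+d*(z-o[2])/d[2])
def proj(KC,p):
    K,C=KC;q=K@(C[:3,:3].T@(np.array(p)-C[:3,3]));return q[:2]/q[2]
def tri(KC1,uv1,KC2,uv2):
    A=[];b=[]
    for (K,C),uv in((KC1,uv1),(KC2,uv2)):
        d=C[:3,:3]@np.linalg.solve(K,[uv[0],uv[1],1]);d/=np.linalg.norm(d);M=np.eye(3)-np.outer(d,d);A.append(M);b.append(M@C[:3,3])
    return np.linalg.lstsq(np.vstack(A),np.hstack(b),rcond=None)[0]
def shot(n,f):
    T=pose();im=arm.capture(n);cv2.imwrite('pics/%s.png'%f,im);np.save('pics/%s.npy'%f,T);return im,cam(n,T)
def mask(im,lo,hi):
    return cv2.inRange(cv2.cvtColor(im,cv2.COLOR_BGR2HSV),np.array(lo),np.array(hi))
def blobs(m,amin=30):
    n,l,st,c=cv2.connectedComponentsWithStats(m);return [(st[i,4],c[i].round(1),(l==i).astype(np.uint8)) for i in range(1,n) if st[i,4]>=amin]
def st():
    s=arm.read_state();M=R.from_rotvec(s['orientation']).as_matrix()
    print('t',round(s['t'],2),'p',s['ee_pos'].round(1),'x',M[:,0].round(3),'y',M[:,1].round(3),'z',M[:,2].round(3),'F',s['contact_force'].round(1),'w',round(s['width'],1),'q',s['q'].round(2))
def go(p,xd,zd):
    "single-shot rows: shift in tool axes (share .4m), rotvec share of pi, from the current pose to p with tool x along xd, z along zd"
    T=pose();M=T[:3,:3];x=np.array(xd,float);x/=np.linalg.norm(x);z=np.array(zd,float);z-=x*(x@z);z/=np.linalg.norm(z);y=np.cross(z,x)
    G=np.stack([x,y,z],1);w=R.from_matrix(M.T@G).as_rotvec();d=M.T@(np.array(p)-T[:3,3])
    n=max(np.linalg.norm(d)/41.7,np.degrees(np.linalg.norm(w))/7.16)
    print('mm(tool)',d.round(1),'share',(d/400).round(4),'deg',np.degrees(w).round(1),'wshare',(w/np.pi).round(4),'rows>=',round(n,1))
E
python3 - <<'E'
from h import *
st()
a=cv2.imread('pics/a.png');b=cv2.imread('pics/b.png');A=cam('scene');B=cam('side')
for n,im,K in(('scene',a,A),('side',b,B)):
    for k,lo,hi,z in(('orange',(5,180,120),(20,255,255),44),('blue',(100,130,60),(125,255,255),9)):
        for ar,c,m in blobs(mask(im,lo,hi),40): print(n,k,ar,c,ray(K,c,z).round(0))
for nm,p,q,z in(('bottle',(197,130),(190,300),120),('adapter',(168,180),(275,311),30),('case',(302,265),(285,142),20),('carton',(327,225),(237,138),40),('tip',(238,207),(256,219),9)):
    print(nm,ray(A,p,z).round(0),ray(B,q,z).round(0),tri(A,p,B,q).round(0))
E
```

```text
t 0.1 p [223.8 609.7 213.5] x [-0.001 -0.002 -1.   ] y [-0.939  0.345  0.   ] z [ 0.345  0.939 -0.002] F [-0.3  0.2  0.1] w 95.1 q [ 1.14  0.12  1.65 -0.    1.37 -0.08]
scene blue 3523 [255.2  29.5] [1771. 1054.    9.]
scene blue 59 [409.8  24.7] [2406.  275.    9.]
scene blue 50 [476.6  37.9] [2407. -122.    9.]
scene blue 53 [497.6  42.3] [2403. -236.    9.]
scene blue 118 [195.3 130.9] [713. 657.   9.]
scene blue 184 [141.4 178.7] [395. 628.   9.]
scene blue 107 [265.9 217. ] [480. 188.   9.]
scene blue 866 [283.4 325.2] [215. -21.   9.]
side orange 1283 [252.  240.3] [483. 378.  44.]
side orange 159 [193.9 276.1] [614. 469.  44.]
side blue 217 [33.5 25. ] [1395. -713.    9.]
side blue 10265 [ 51.9 162.8] [1070.   80.    9.]
side blue 55 [133.4 147.3] [841.  22.   9.]
side blue 96 [305.7 173. ] [330. 136.   9.]
side blue 106 [252.1 188. ] [483. 188.   9.]
side blue 75 [ 22.9 272.8] [1027.  437.    9.]
side blue 541 [190.2 298.1] [624. 506.   9.]
side blue 423 [297.7 344.2] [389. 611.   9.]
bottle [602. 542. 120.] [603. 558. 120.] [607. 552. 111.]
adapter [425. 530.  30.] [434. 547.  30.] [434. 542.  17.]
case [380.  16.  20.] [383.  21.  20.] [383.  17.  16.]
carton [526.  14.  40.] [526.  21.  40.] [528.  15.  36.]
tip [467. 282.   9.] [473. 292.   9.] [473. 287.   1.]
```

```bash
python3 -c "
from h import *
go((480,290,330),(0,0,-1),(1,0,0))"; python3 -m handwheel '[[[-0.1,0,0,-0.035,0,0],[-0.1,0,0,-0.035,0,0],[-0.1,0,0,-0.035,0,0],[0,0,0,-0.035,0,0],[0,0,0,-0.035,0,0],[0,0,0,-0.035,0,0],[0,0,0,-0.035,0,0],[0,0,0,-0.035,0,0],[0,0,0,-0.035,0,0],[0,0,0,-0.035,0,0],[0,0,0,-0.035,0,0]]]'; python3 -c "
from h import *
st()
go((480,290,330),(0,0,-1),(1,0,0))"
```

```text
mm(tool) [-116.1 -350.7 -212. ] share [-0.2904 -0.8767 -0.53  ] deg [69.8 -0.1  0.1] wshare [ 3.88e-01 -5.00e-04  3.00e-04] rows>= 10.2
t: 1.02
ee_pos: [222.5, 607.0, 330.7]
orientation: [-1.848, 0.644, 1.852]
contact_force: [0.6, 0.2, 0.2]
width: 95.1
t 1.02 p [222.5 607.  330.7] x [-0.007 -0.015 -1.   ] y [-0.609 -0.793  0.016] z [-0.793  0.609 -0.004] F [0.6 0.2 0.2] w 95.1 q [ 1.14  0.08  1.5   0.    1.57 -1.35]
mm(tool) [   3.7   94.7 -397.3] share [ 0.0092  0.2366 -0.9932] deg [ 1.425e+02 -1.200e+00 -1.000e-01] wshare [ 0.7916 -0.0068 -0.0008] rows>= 19.9
```

```bash
python3 -m handwheel '[[[0,0,0,0.039,0,0],[0,0,0,0.039,0,0],[0,0,0,0.039,0,0],[0,0,0,0.039,0,0],[0,0,0,0.039,0,0],[0,0,0,0.039,0,0],[0,0,0,0.039,0,0],[0,0,0,0.039,0,0],[0,0,0,0.039,0,0],[0,0,0,0.039,0,0],[0,0,0,0.039,0,0],[0,0,0,0.039,0,0]]]';python3 -m handwheel '[[[0,0,0,0.039,0,0],[0,0,0,0.039,0,0],[0,0,0,0.039,0,0],[0,0,0,0.039,0,0],[0,0,0,0.039,0,0],[0,0,0,0.039,0,0],[0,0,0,0.039,0,0],[0,0,0,0.039,0,0],[0,0,0,0.0,0,0]]]'; python3 -c "
from h import *
st()
go((480,290,330),(0,0,-1),(1,0,0))"
```

```text
t: 2.02
ee_pos: [221.2, 604.1, 321.0]
orientation: [-0.791, 1.455, 0.76]
contact_force: [-0.3, 0.3, 0.9]
width: 95.0
t: 2.77
ee_pos: [220.1, 601.8, 313.5]
orientation: [-0.022, 1.588, -0.04]
contact_force: [0.5, -0.2, -0.1]
width: 94.8
t 2.77 p [220.1 601.8 313.5] x [-0.018 -0.039 -0.999] y [ 0.011  0.999 -0.04 ] z [ 1.    -0.012 -0.018] F [ 0.5 -0.2 -0.1] w 94.8 q [ 1.14  0.09  1.52 -0.    1.57  1.15]
mm(tool) [  -8.9 -309.4  263.2] share [-0.0223 -0.7735  0.6579] deg [-0.6 -1.   2.3] wshare [-0.0036 -0.0057  0.0126] rows>= 9.7
```

```bash
python3 -m handwheel '[[[-0.004,-0.077,0.066,0,-0.001,0.002],[-0.004,-0.077,0.066,0,-0.001,0.002],[-0.004,-0.077,0.066,0,-0.001,0.002],[-0.004,-0.077,0.066,0,-0.001,0.002],[-0.004,-0.077,0.066,0,-0.001,0.002],[-0.004,-0.077,0.066,0,-0.001,0.002],[-0.004,-0.077,0.066,0,-0.001,0.002],[-0.004,-0.077,0.066,0,-0.001,0.002],[-0.004,-0.077,0.066,0,-0.001,0.002],[-0.004,-0.077,0.066,0,-0.001,0.002],[0,0,0,0,0,0]]]'; python3 -c "
from h import *
st()
go((480,290,330),(0,0,-1),(1,0,0))
shot('wrist','w1')
st()"
```

```text
t: 3.68
ee_pos: [491.3, 285.4, 325.4]
orientation: [-0.013, 1.561, 0.043]
contact_force: [-0.1, 0.2, 0.1]
width: 95.2
t 3.68 p [491.3 285.4 325.4] x [ 0.01   0.019 -1.   ] y [-0.035  0.999  0.019] z [0.999 0.035 0.01 ] F [-0.1  0.2  0.1] w 95.2 q [ 0.42 -0.11  1.71  0.01  1.53  0.39]
mm(tool) [ -4.6   5.1 -11.1] share [-0.0115  0.0128 -0.0277] deg [ 2.   0.6 -1.1] wshare [ 0.0113  0.0032 -0.006 ] rows>= 0.3
t 3.73 p [489.6 287.3 325.2] x [ 0.008  0.021 -1.   ] y [-0.037  0.999  0.02 ] z [0.999 0.036 0.009] F [ 0.3 -0.5  0.1] w 94.6 q [ 0.43 -0.12  1.71  0.02  1.53  0.39]
```

View pics/w1.png

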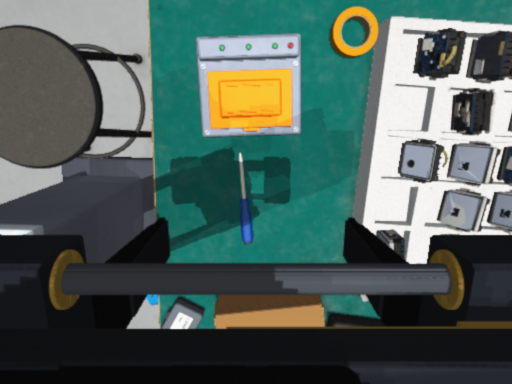

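```bash
cat > dock.py <<'E'
from h import *
def dock(im,K):
    for ar,c,m in blobs(mask(im,(5,150,90),(22,255,255)),800):
        if c[1]>230: continue
        ct=cv2.findContours(m,0,2)[0][0];r=cv2.minAreaRect(ct);bx=cv2.boxPoints(r)
        P=np.array([ray(K,u,38)[:2] for u in bx]);print('cover box px',bx.round(0).tolist(),'ctr@38',P.mean(0).round(1),'sides',[np.linalg.norm(P[i]-P[i-1]).round(1) for i in range(4)],'yaw',[np.degrees(np.arctan2(*(P[i]-P[i-1])[::-1])).round(1) for i in range(4)])
def driver(im,K):
    for ar,c,m in blobs(mask(im,(100,130,50),(125,255,255)),150):
        ct=cv2.findContours(m,0,2)[0][0];bx=cv2.boxPoints(cv2.minAreaRect(ct));P=np.array([ray(K,u,10)[:2] for u in bx])
        print('blue',ar,c,ray(K,c,10).round(1)[:2],'sides',[np.linalg.norm(P[i]-P[i-1]).round(1) for i in range(4)],'ang',[np.degrees(np.arctan2(*(P[i]-P[i-1])[::-1])).round(1) for i in range(4)])
E
python3 - <<'E'
from dock import *
im=cv2.imread('pics/w1.png');K=cam('wrist',np.load('pics/w1.npy'))
dock(im,K);driver(im,K)
print('tip',ray(K,(240,153),9.5).round(1))
# dock base corners (approx px) at z=20
for u in((204,136),(299,134),(197,38),(300,34)):print(u,ray(K,u,20 if u[1]>100 else 30).round(1))
cv2.imwrite('pics/w1c.png',cv2.resize(im[20:250,150:350],None,fx=3,fy=3,interpolation=cv2.INTER_CUBIC)[:600])
E
```

```text
cover box px [[332.0, 7.0], [377.0, 7.0], [377.0, 56.0], [332.0, 56.0]] ctr@38 [613.8 455.5] sides [np.float64(57.5), np.float64(56.5), np.float64(57.7), np.float64(58.3)] yaw [np.float64(95.1), np.float64(2.2), np.float64(-83.1), np.float64(-177.8)]
cover box px [[208.0, 71.0], [290.0, 69.0], [292.0, 129.0], [210.0, 132.0]] ctr@38 [483.5 366.2] sides [np.float64(77.0), np.float64(107.2), np.float64(77.0), np.float64(111.6)] yaw [np.float64(92.2), np.float64(4.0), np.float64(-84.5), np.float64(-176.0)]
blue 448 [245.7 221.1] [482.7 189.2] sides [np.float64(70.2), np.float64(17.2), np.float64(70.2), np.float64(17.7)] ang [np.float64(96.4), np.float64(7.3), np.float64(-83.2), np.float64(-172.6)]
tip [471.4 293.    9.5]
(204, 136) [420.5 316.5  20. ]
(299, 134) [554.2 324.   20. ]
(197, 38) [412.8 442.2  30. ]
(300, 34) [545.7 452.1  30. ]
```

View pics/w1c.png

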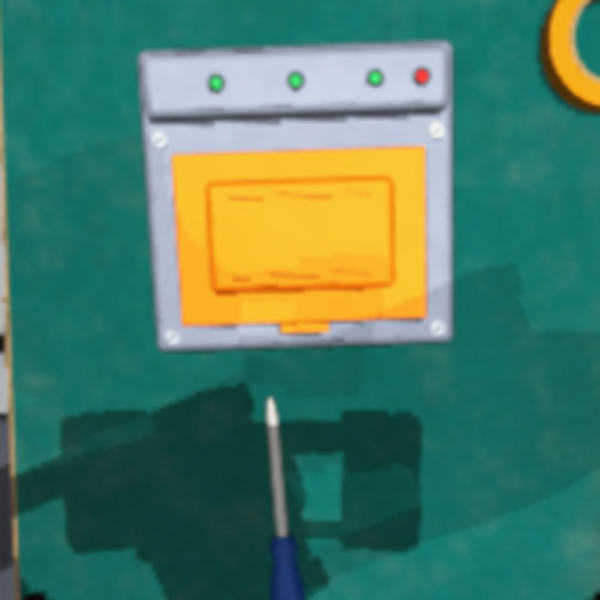

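```bash
python3 -c "
from h import *
im=cv2.imread('pics/w1.png');K=cam('wrist',np.load('pics/w1.npy'))
print('lip',ray(K,(251.7,129.5),31))
go((480.5,209,60),(0,0,-1),(0.994,0.108,0))"; python3 -m handwheel '[[[0.07,-0.018,-0.002,0,0,0],[0.083,-0.024,-0.002,-0.01,0,0],[0.083,-0.024,-0.002,-0.01,0.0015,-0.0015],[0.083,-0.024,-0.003,-0.01,0.0015,-0.0015],[0.083,-0.024,-0.003,-0.003,0.0015,-0.0015],[0.083,-0.024,-0.003,0,0,-0.0015],[0.083,-0.024,-0.003,0,0,0],[0.05,-0.024,-0.003,0,0,0],[0.03,-0.01,0,0,0,0],[-0.002,0,0,0,0,0]]]'; python3 -c "
from h import *
st()
go((480.5,209,5),(0,0,-1),(.994,.108,0))"
```

```text
lip [487.29774627 328.43378001  31.        ]
mm(tool) [263.5 -83.3 -14.3] share [ 0.6587 -0.2083 -0.0356] deg [-4.1  0.5 -1.1] wshare [-0.0228  0.003  -0.0064] rows>= 6.6
t: 4.57
ee_pos: [485.5, 218.6, 56.4]
orientation: [-0.135, 1.57, 0.146]
contact_force: [-1.1, 0.5, 0.3]
width: 95.2
t 4.57 p [485.5 218.6  56.4] x [-0.004  0.006 -1.   ] y [-0.177  0.984  0.007] z [ 0.984  0.177 -0.003] F [-1.1  0.5  0.3] w 95.2 q [0.32 0.02 2.04 0.01 1.08 0.14]
mm(tool) [51.3 -8.9 -6.5] share [ 0.1283 -0.0223 -0.0162] deg [ 4.  -0.2 -0.4] wshare [ 0.0223 -0.0009 -0.0022] rows>= 1.3
```

```bash
python3 -m handwheel '[[[0.03,-0.011,-0.008,0.011,0,0],[0.03,-0.008,-0.006,0.011,0,0],[0,0,0,0,0,0]]]'; python3 -c "
from h import *
st()
go((480.5,209,5),(0,0,-1),(.994,.108,0))"
```

```text
t: 4.82
ee_pos: [479.7, 213.3, 32.5]
orientation: [-0.084, 1.573, 0.096]
contact_force: [-0.8, -0.8, 0.0]
width: 95.5
t 4.82 p [479.7 213.3  32.5] x [-0.005  0.008 -1.   ] y [-0.114  0.993  0.008] z [ 0.993  0.114 -0.004] F [-0.8 -0.8  0. ] w 95.5 q [0.31 0.04 2.07 0.01 1.03 0.19]
mm(tool) [27.5 -4.6  0.4] share [ 0.0687 -0.0115  0.0009] deg [ 0.4 -0.2 -0.5] wshare [ 0.002  -0.0012 -0.0026] rows>= 0.7
```

```bash
python3 -m handwheel '[[[0.03,-0.006,0,0.001,0,0],[0.026,-0.006,0,0.001,0,0],[0.008,0,0,0,0,0],[0,0,0,0,0,0]]]'; python3 -c "
from h import *
st()
go((480.5,209,5),(0,0,-1),(.994,.108,0))"; python3 -m handwheel '[[[0,0,0,0,0,0],[0,0,0,0,0,0],[-0.002,0,0,0,0,0],[-0.002,0,0,0,0,0],[-0.002,0,0,0,0,0],[-0.002,0,0,0,0,0],[-0.002,0,0,0,0,0],[-0.002,0,0,0,0,0]]]' 1 60;python3 -c "
from h import *
st()"
```

```text
t: 5.15
ee_pos: [482.2, 211.7, 8.5]
orientation: [-0.083, 1.567, 0.098]
contact_force: [-0.5, -1.0, 0.4]
width: 95.1
t 5.15 p [482.2 211.7   8.5] x [ 0.001  0.01  -1.   ] y [-0.115  0.993  0.01 ] z [0.993 0.115 0.002] F [-0.5 -1.   0.4] w 95.1 q [0.31 0.08 2.08 0.01 0.98 0.18]
mm(tool) [ 3.5 -2.5 -2. ] share [ 0.0088 -0.0063 -0.005 ] deg [ 0.4  0.1 -0.6] wshare [ 0.0023  0.0006 -0.0031] rows>= 0.1
t: 5.82
ee_pos: [484.3, 212.6, 16.2]
orientation: [-0.083, 1.564, 0.1]
contact_force: [-0.1, 0.3, -0.0]
width: 47.2
t 5.82 p [484.3 212.6  16.2] x [ 0.005  0.011 -1.   ] y [-0.116  0.993  0.011] z [0.993 0.116 0.006] F [-0.1  0.3 -0. ] w 47.2 q [0.31 0.07 2.07 0.01 0.99 0.18]
```

```bash
python3 -m handwheel '[[[0.014,-0.004,-0.006,0,0,0],[0.013,0,-0.001,0,0,-0.002],[0.002,0,0,0,0,0],[0,0,0,0,0,0],[0,0,0,0,0,0],[0,0,0,0,0,0],[0,0,0,0,0,0],[0,0,0,0,0,0],[0,0,0,0,0,0]]]' 1 60;python3 -c "
from h import *
st()"
```

```text
t: 6.57
ee_pos: [481.2, 210.5, 3.4]
orientation: [-0.088, 1.564, 0.095]
contact_force: [-0.1, -0.4, 0.7]
width: 15.0
t 6.57 p [481.2 210.5   3.4] x [ 0.005  0.004 -1.   ] y [-0.116  0.993  0.004] z [0.993 0.116 0.005] F [-0.1 -0.4  0.7] w 15.0 q [0.31 0.08 2.08 0.   0.97 0.19]
```

```bash
python3 -c "
from h import *
go((493.2,225,40),(0,0,-1),(.9976,.07,0))"; python3 -m handwheel '[[[-0.04,0,0,0,0,0],[-0.04,0.008,0.01,0.005,0,0],[-0.02,0.015,0.012,0.005,0,0],[0,0.01,0.01,0.004,0,0],[0,0,0,0,0,0],[0,0,0,0,0,0]]]';python3 -c "
from h import *
st()
go((493.2,225,30),(0,0,-1),(.9976,.07,0))"
```

```text
mm(tool) [-36.5  13.2  13.8] share [-0.0913  0.033   0.0345] deg [ 2.7  0.3 -0.2] wshare [ 0.0148  0.0017 -0.0012] rows>= 1.0
t: 7.07
ee_pos: [491.2, 224.6, 42.6]
orientation: [-0.053, 1.569, 0.058]
contact_force: [0.1, 0.3, -1.6]
width: 14.7
t 7.07 p [491.2 224.6  42.6] x [ 0.001  0.003 -1.   ] y [-0.07   0.998  0.003] z [0.998 0.07  0.002] F [ 0.1  0.3 -1.6] w 14.7 q [0.33 0.05 2.03 0.   1.05 0.26]
mm(tool) [12.6  0.2  2. ] share [0.0316 0.0005 0.005 ] deg [ 0.   0.1 -0.2] wshare [ 0.0001  0.0005 -0.001 ] rows>= 0.3
```

```bash
python3 - <<'E'
from dock import *
im,K=shot('wrist','w2');S,KS=shot('side','s2')
dock(im,K)
T=pose();tip=T[:3,3]+82.5*T[:3,1]-6.1*T[:3,0];print('tip pred',tip.round(1),proj(K,tip),proj(KS,tip))
a=cv2.resize(im[40:240,160:360],None,fx=3,fy=3,interpolation=2)
u=proj(KS,tip).astype(int);b=cv2.resize(S[u[1]-35:u[1]+40,u[0]-12:u[0]+13],None,fx=8,fy=8,interpolation=2)
cv2.imwrite('pics/w2c.png',np.hstack([a,b]));print(u)
E
```

```text
cover box px [[148.0, 35.0], [148.0, 23.0], [373.0, 24.0], [373.0, 36.0]] ctr@38 [486.4 330.3] sides [np.float64(108.9), np.float64(5.2), np.float64(108.1), np.float64(5.2)] yaw [np.float64(-176.1), np.float64(89.2), np.float64(3.9), np.float64(-81.3)]
tip pred [484.9 306.6  48.5] [254.08866619  78.90427493] [251.03480617 214.83368281]
[251 214]
```

View pics/w2c.png

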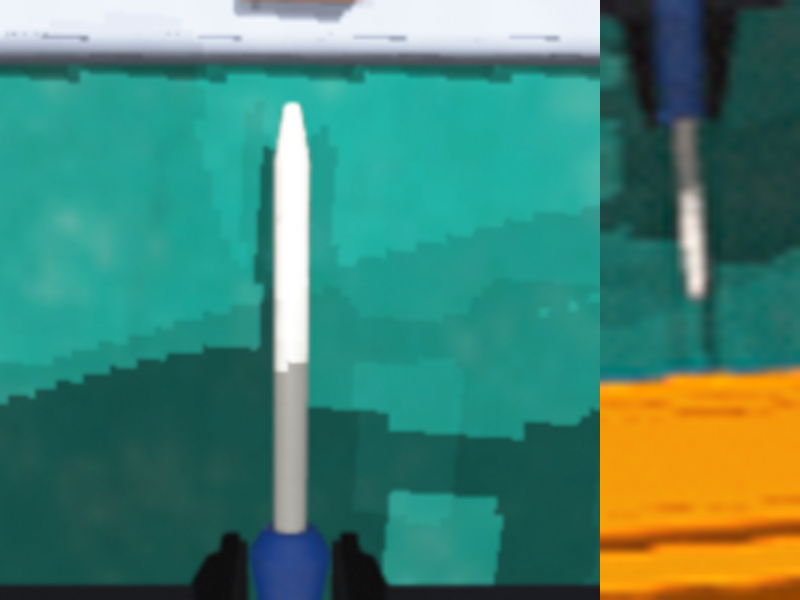

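```bash
python3 - <<'E'
from dock import *
im=cv2.imread('pics/w2.png');K=cam('wrist',np.load('pics/w2.npy'));KS=cam('side')
print('tip tri',tri(K,(257.3,73.4),KS,(251.1,216.5)),ray(K,(257.3,73.4),48.5))
for u,z in(((260,42.5),29.5),((238.5,42.5),20),((279,42.5),20),((160,57.5),20),((350,59),20)):print(u,ray(K,u,z))
m=mask(im,(5,150,90),(22,255,255))
for y in(24,30,34,38,41,44):
    x=np.where(m[y]>0)[0];print(y,(x.min(),x.max(),len(x)) if len(x) else None)
hsv=cv2.cvtColor(im,cv2.COLOR_BGR2HSV)
for y in(38,40,42,44,46): print(y,im[y,228:292:4].mean(1).astype(int).tolist(),hsv[y,228:292:4,1].tolist())
E
```

```text
tip tri [485.55850353 309.40324038  45.2426252 ] [486.26411722 309.13372233  48.5       ]
(260, 42.5) [486.53977409 325.81379458  29.5       ]
(238.5, 42.5) [475.04194565 326.60754856  20.        ]
(279, 42.5) [496.71086533 328.16122955  20.        ]
(160, 57.5) [433.07150128 316.04573263  20.        ]
(350, 59) [535.88420962 322.64556069  20.        ]
24 (np.int64(148), np.int64(373), 226)
30 (np.int64(155), np.int64(366), 176)
34 (np.int64(239), np.int64(239), 1)
38 (np.int64(240), np.int64(256), 17)
41 None
44 None
38 [243, 243, 238, 165, 161, 164, 164, 166, 168, 168, 168, 169, 170, 174, 236, 243] [12, 11, 15, 198, 214, 212, 213, 212, 212, 213, 213, 212, 211, 202, 15, 12]
40 [243, 243, 242, 157, 121, 134, 129, 124, 127, 127, 122, 124, 127, 208, 237, 243] [12, 11, 13, 16, 31, 25, 29, 30, 45, 49, 56, 60, 66, 19, 15, 12]
42 [243, 243, 242, 165, 132, 147, 143, 142, 141, 142, 140, 141, 164, 233, 239, 243] [12, 12, 13, 34, 36, 34, 36, 35, 36, 35, 35, 33, 32, 16, 14, 11]
44 [243, 243, 243, 183, 183, 183, 162, 156, 155, 151, 144, 144, 235, 243, 243, 243] [12, 12, 12, 33, 32, 32, 34, 33, 36, 36, 33, 34, 16, 11, 12, 12]
46 [244, 243, 243, 242, 243, 244, 236, 216, 215, 213, 178, 183, 243, 243, 242, 243] [11, 12, 12, 12, 12, 11, 17, 28, 28, 29, 32, 33, 11, 12, 12, 13]
```

```bash
python3 -m handwheel '[[[0.015,0.015,0.003,0,0,0],[0.015,0.015,0.003,0,0,0],[0.005,0,0.0,0,0,0],[0,0,0,0,0,0]]]';python3 -c "
from h import *
st()";  python3 -m handwheel '[[[0.004,0,0,0,0,0],[0.004,0,0,0,0,0],[0,0,0,0,0,0]]]';python3 -c "
from h import *
st()"
```

```text
t: 7.5
ee_pos: [490.4, 236.7, 24.2]
orientation: [-0.054, 1.574, 0.056]
contact_force: [0.4, 0.2, -1.0]
width: 15.0
t 7.5 p [490.4 236.7  24.2] x [-0.004  0.001 -1.   ] y [-0.07   0.998  0.002] z [ 0.998  0.07  -0.004] F [ 0.4  0.2 -1. ] w 15.0 q [0.35 0.09 2.03 0.   1.02 0.28]
t: 7.75
ee_pos: [489.4, 236.6, 19.3]
orientation: [-0.055, 1.576, 0.056]
contact_force: [0.3, 0.7, -0.6]
width: 15.1
t 7.75 p [489.4 236.6  19.3] x [-0.006  0.    -1.   ] y [-0.071  0.998  0.001] z [ 0.997  0.071 -0.006] F [ 0.3  0.7 -0.6] w 15.1 q [0.35 0.1  2.03 0.   1.02 0.28]
```

```bash
for i in 1 2 3; do python3 -m handwheel '[[[0.004,0,0.001,0,0,0],[0,0,0,0,0,0]]]' >/dev/null;python3 -c "
from h import *
s=arm.read_state();print(s['ee_pos'].round(1),s['contact_force'].round(1),s['moment'].round(3))"; done
```

```text
[489.7 236.5  17.5] [ 0.6 -0.3  0.4] [-0.109  0.036  0.036]
[490.5 236.4  16.1] [-0.1 -0.5 -0.2] [-0.058  0.044  0.033]
[491.2 236.5  14.7] [-0.5  0.1 -1.4] [-0.056  0.111 -0.025]
```

```bash
python3 - <<'E'
from dock import *
im,K=shot('wrist','w3');S,KS=shot('side','s3');C,KC=shot('scene','c3')
T=pose();tip=T[:3,3]+82.5*T[:3,1]-6.1*T[:3,0];u=proj(KS,tip).astype(int);v=proj(KC,tip).astype(int);print(tip,proj(K,tip),u,v)
a=cv2.resize(im[:120,210:310],None,fx=5,fy=5,interpolation=2)
b=cv2.resize(S[u[1]-35:u[1]+40,u[0]-12:u[0]+13],None,fx=4,fy=4,interpolation=2)
c=cv2.resize(C[v[1]-38:v[1]+37,v[0]-15:v[0]+35],None,fx=4,fy=4,interpolation=2)
o=np.zeros((600,800,3),np.uint8);o[:,:500]=a;o[:300,500:600]=b;o[:300,600:800]=c
cv2.imwrite('pics/w3c.png',o)
E
```

```text
[485.56704448 318.88653795  21.14706362] [255.45934068  77.87308689] [251 225] [231 196]
```

View pics/w3c.png

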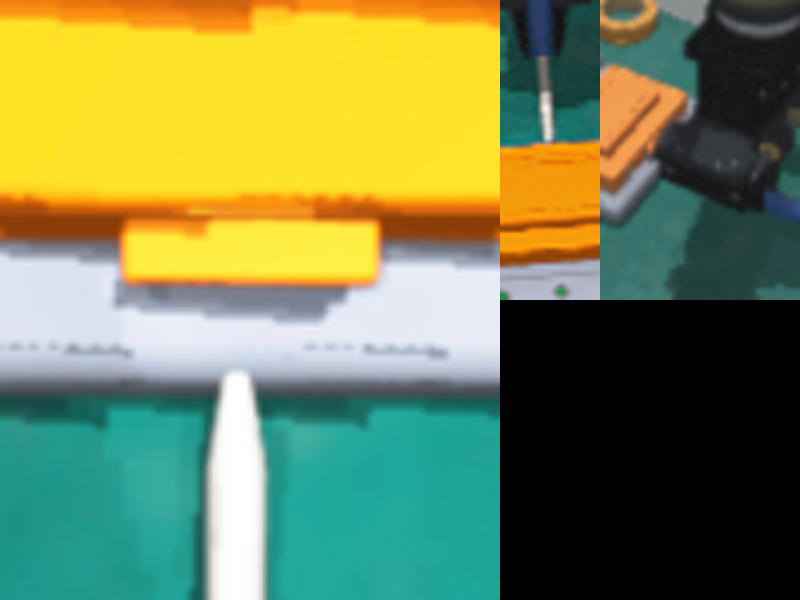

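```bash
python3 -m handwheel '[[[-0.012,0,0.002,0,0,0],[-0.004,0.012,0.001,0,0,0],[0,0.008,0,0,0,0],[0,0,0,0,0,0]]]';python3 -c "
from h import *
st()"; for i in 1 2 3 4; do python3 -m handwheel '[[[0.004,0,0,0,0,0],[0,0,0,0,0,0]]]' >/dev/null;python3 -c "
from h import *
s=arm.read_state();print(s['ee_pos'].round(1),s['contact_force'].round(1),s['moment'].round(3))"; done
```

```text
t: 8.73
ee_pos: [492.4, 245.4, 22.5]
orientation: [-0.054, 1.574, 0.056]
contact_force: [0.3, -0.5, -0.3]
width: 15.0
t 8.73 p [492.4 245.4  22.5] x [-0.004  0.001 -1.   ] y [-0.07   0.998  0.002] z [ 0.998  0.07  -0.004] F [ 0.3 -0.5 -0.3] w 15.0 q [0.36 0.11 2.02 0.   1.02 0.29]
[492.5 245.9  21.1] [-0.3  0.5 -1. ] [-0.122  0.045  0.035]
[492.4 246.   19.2] [-1.4  0.3 -0.6] [-0.102  0.083  0.001]
[492.2 245.9  17.2] [ 0.6 -0.2 -1.3] [-0.077  0.044 -0.007]
[492.7 245.9  16.3] [-1.9 -1.7  2.5] [-0.047  0.443  0.189]
```

```bash
python3 -m handwheel '[[[-0.003,0,0,0,0,0],[0,0.007,0,0,0,0],[0,0.005,0,0,0,0],[0,0,0,0,0,0]]]';python3 -c "
from h import *
s=arm.read_state();print(s['ee_pos'].round(1),s['contact_force'].round(1),s['moment'].round(3))
im,K=shot('wrist','w4')
cv2.imwrite('pics/w4c.png',cv2.resize(im[:120,210:310],None,fx=5,fy=5,interpolation=2))"
```

```text
t: 9.73
ee_pos: [492.4, 251.0, 17.4]
orientation: [-0.053, 1.573, 0.056]
contact_force: [0.5, 0.5, -0.5]
width: 15.1
[492.4 251.   17.4] [ 0.5  0.5 -0.5] [-0.095  0.041  0.051]
```

View pics/w4c.png

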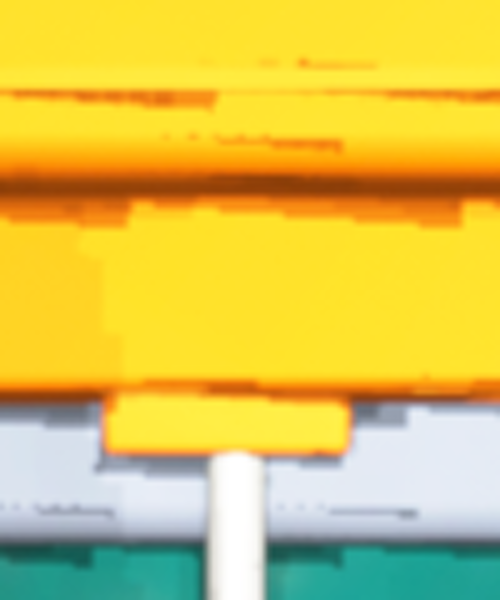

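```bash
python3 -m handwheel '[[[0,0.005,0,0,0,0],[-0.006,0,0,0,0,0]]]'; for i in 1 2 3 4 5; do python3 -m handwheel '[[[-0.008,0,0,0,0,0],[-0.001,0,0,0,0,0]]]' >/dev/null;python3 -c "
from h import *
s=arm.read_state();print(s['ee_pos'].round(1),s['contact_force'].round(1),s['moment'].round(3),s['orientation'].round(3))"; done
```

```text
t: 9.95
ee_pos: [491.5, 252.9, 18.9]
orientation: [-0.054, 1.575, 0.056]
contact_force: [-0.6, -0.4, -1.0]
width: 14.8
[491.1 252.7  22.5] [ 0.7 -0.8 -3. ] [-0.329 -0.089  0.022] [-0.055  1.575  0.056]
[490.6 252.   25.7] [-0.6  0.9 -0.8] [-0.028 -0.007  0.002] [-0.056  1.577  0.055]
[490.6 252.3  29.7] [ 0.6 -0.4 -1. ] [-0.07   0.033 -0.008] [-0.055  1.576  0.055]
[491.  252.6  34.4] [-0.   0.   0.2] [-0.068  0.025 -0.045] [-0.055  1.576  0.055]
[491.4 252.8  38.9] [ 0.2 -0.3 -0.5] [-0.107  0.06   0.043] [-0.055  1.575  0.056]
```

```bash
python3 -c "
from h import *
im,K=shot('wrist','w5');S,KS=shot('side','s5');u=(254,238)
o=np.zeros((480,800,3),np.uint8);o[:,:400]=cv2.resize(im[:120,210:310],None,fx=4,fy=4,interpolation=2)
o[:,400:]=cv2.resize(S[200:296,214:294],None,fx=5,fy=5,interpolation=2)
cv2.imwrite('pics/w5c.png',o)"
```

```text
(no output)
```

View pics/w5c.png

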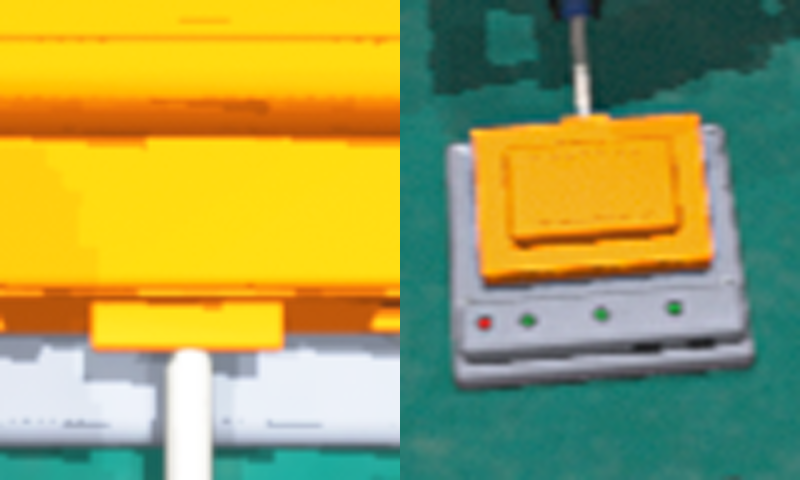

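```bash
python3 -m handwheel '[[[0.012,0,0,0,0,0],[0.012,0,0,0,0,0],[0.004,0,0,0,0,0],[0,0,0,0,0,0]]]';python3 -c "
from h import *
st()"; python3 -m handwheel '[[[0,-0.02,0,0,0,0],[0,-0.04,0,0,0,0],[0,-0.04,0,0,0,0],[0,0,0,0,0,0]]]'
python3 -c "
from h import *
st()
go((550,215,15),(0,0,-1),(.9976,.07,0))"
```

```text
t: 11.22
ee_pos: [490.8, 252.4, 25.8]
orientation: [-0.055, 1.576, 0.055]
contact_force: [-0.1, 1.4, 0.7]
width: 14.9
t 11.22 p [490.8 252.4  25.8] x [-0.006  0.    -1.   ] y [-0.07   0.998  0.   ] z [ 0.998  0.07  -0.006] F [-0.1  1.4  0.7] w 14.9 q [0.38 0.11 2.01 0.   1.03 0.31]
t: 11.55
ee_pos: [493.0, 210.6, 24.5]
orientation: [-0.058, 1.578, 0.057]
contact_force: [0.9, 0.0, -1.0]
width: 14.9
t 11.55 p [493.  210.6  24.5] x [-0.008 -0.001 -1.   ] y [-0.073  0.997 -0.   ] z [ 0.997  0.073 -0.008] F [ 0.9  0.  -1. ] w 14.9 q [0.3  0.08 2.04 0.   1.03 0.23]
mm(tool) [ 9.1  0.3 57.3] share [0.0228 0.0006 0.1432] deg [ 0.2 -0.4  0. ] wshare [ 0.0009 -0.0024  0.0001] rows>= 1.4
```

```bash
python3 -m handwheel '[[[0,0,0.07,0,-0.001,0],[0,0,0.07,0,-0.001,0],[0.02,0,0.002,0,0,0],[0.018,0,0,0,0,0],[0,0,0,0,0,0]]]';python3 -c "
from h import *
st()"
```

```text
t: 11.97
ee_pos: [550.2, 213.1, 7.4]
orientation: [-0.055, 1.573, 0.055]
contact_force: [-0.3, -0.0, -0.8]
width: 15.0
t 11.97 p [550.2 213.1   7.4] x [-0.003 -0.    -1.   ] y [-0.07   0.998  0.   ] z [ 0.998  0.07  -0.003] F [-0.3 -0.  -0.8] w 15.0 q [0.28 0.21 1.93 0.   1.   0.21]
```

```bash
python3 -m handwheel '[[[0.009,0,0,0,0,0],[0,0,0,0,0,0]]]';python3 -m handwheel '[[[0,0,0,0,0,0],[0,0,0,0,0,0],[0,0,0,0,0,0],[0,0,0,0,0,0],[-0.06,0,0,0,0,0],[-0.08,0,0,0,0,0],[-0.1,0,0,0,0,0],[-0.1,0,0,0,0,0],[-0.1,0,0,0,0,0],[0,0,0,0,0,0]]]' -0.6;python3 -m handwheel '[[[0,0,0,-0.038,0,0],[0,0,0,-0.038,0,0],[0,0,0,-0.038,0,0],[0,0,0,-0.038,0,0],[0,0,0,-0.038,0,0],[0,0,0,-0.038,0,0],[0,0,0,-0.038,0,0],[0,0,0,-0.038,0,0],[0,0,0,-0.038,0,0],[0,0,0,-0.038,0,0],[0,0,0,-0.038,0,0],[0,0,0,-0.038,0,0]]]';python3 -c "
from h import *
st()
go((480,368,180),(0,0,-1),(-.07,.9976,0))"
```

```text
t: 12.13
ee_pos: [549.2, 213.3, 3.3]
orientation: [-0.055, 1.573, 0.055]
contact_force: [-1.3, -0.8, -0.4]
width: 15.2
t: 12.97
ee_pos: [543.3, 213.0, 181.7]
orientation: [-0.059, 1.586, 0.055]
contact_force: [0.9, 1.2, 1.9]
width: 74.2
t: 13.97
ee_pos: [544.8, 214.4, 187.9]
orientation: [-1.206, 1.211, 1.21]
contact_force: [0.1, 0.1, -0.3]
width: 76.2
t 13.97 p [544.8 214.4 187.9] x [-0.003  0.001 -1.   ] y [-1.     0.002  0.003] z [0.002 1.    0.001] F [ 0.1  0.1 -0.3] w 76.2 q [ 0.28  0.    1.82  0.    1.32 -1.29]
mm(tool) [  8.2  65.  153.4] share [0.0206 0.1625 0.3836] deg [-4.1  0.1 -0.2] wshare [-0.0228  0.0003 -0.0008] rows>= 4.0
```

```bash
python3 -m handwheel '[[[0,-0.01,0.1,-0.011,0,0],[0,-0.01,0.1,-0.011,0,0],[0,-0.01,0.1,0,0,0],[0,0,0.08,0,0,0],[0,0,0,0,0,0],[0,0,0,0,0,0]]]';python3 - <<'E'
from dock import *
st();im,K=shot('wrist','w6');dock(im,K)
S,KS=shot('side','s6')
cv2.imwrite('pics/w6c.png',np.hstack([im[:300],cv2.resize(S[205:305,210:300],(288,320))[:300]]))
E
```

```text
t: 14.47
ee_pos: [550.1, 371.3, 186.6]
orientation: [-1.261, 1.175, 1.264]
contact_force: [0.2, 0.3, -0.6]
width: 76.1
t 14.47 p [550.1 371.3 186.6] x [-0.002  0.001 -1.   ] y [-0.997 -0.072  0.002] z [-0.072  0.997  0.001] F [ 0.2  0.3 -0.6] w 76.1 q [ 0.51  0.17  1.64  0.    1.33 -1.13]
cover box px [[214.0, 43.0], [298.0, 43.0], [298.0, 168.0], [214.0, 168.0]] ctr@38 [483.7 367. ] sides [np.float64(112.2), np.float64(74.3), np.float64(112.2), np.float64(81.3)] yaw [np.float64(-177.6), np.float64(94.2), np.float64(6.0), np.float64(-85.8)]
```

View pics/w6c.png

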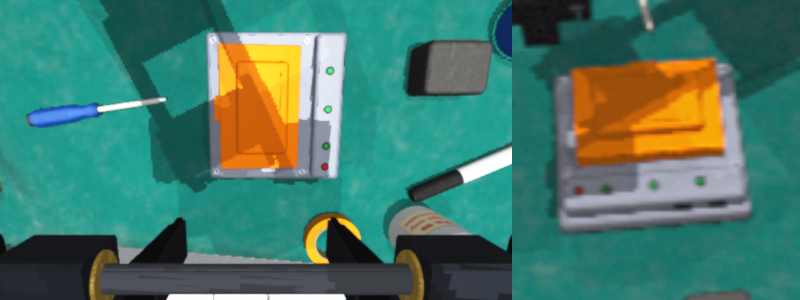

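```bash
python3 - <<'E'
from dock import *
im=cv2.imread('pics/w6.png');K=cam('wrist',np.load('pics/w6.npy'));driver(im,K)
print('drv tip',ray(K,(165,99),9.5))
go((484,368.5,75),(0,0,-1),(-.07,.9976,0))
E
python3 -m handwheel '[[[0.06,0.08,0.0,0,0,0],[0.09,0.07,0.0,0,0,0],[0.07,0.015,0.0,0,0,0],[0.055,0.0,0.0,0,0,0],[0,0,0.0,0,0,0],[0,0,0.0,0,0,0]]]'
python3 -c "
from h import *
st()
go((484,368.5,46),(0,0,-1),(-.07,.9976,0))"
```

```text
blue 611 [504.8  31.9] [395.9 598.9] sides [np.float64(45.5), np.float64(14.1), np.float64(45.6), np.float64(14.6)] ang [np.float64(-165.7), np.float64(94.2), np.float64(14.9), np.float64(-85.8)]
blue 1101 [ 61.9 114.6] [504.4 171.6] sides [np.float64(17.9), np.float64(72.7), np.float64(17.6), np.float64(73.7)] ang [np.float64(-175.7), np.float64(103.1), np.float64(7.4), np.float64(-76.7)]
drv tip [481.51369125 275.38434463   9.5       ]
mm(tool) [111.7  65.9   3.1] share [0.2793 0.1647 0.0077] deg [ 0.   0.  -0.1] wshare [ 0.      0.0002 -0.0006] rows>= 3.1
t: 15.07
ee_pos: [485.2, 358.5, 76.3]
orientation: [-1.255, 1.175, 1.251]
contact_force: [-0.4, -0.1, -0.1]
width: 75.9
t 15.07 p [485.2 358.5  76.3] x [ 0.005  0.002 -1.   ] y [-0.998 -0.061 -0.005] z [-0.061  0.998  0.002] F [-0.4 -0.1 -0.1] w 75.9 q [ 0.55  0.14  1.87 -0.    1.12 -1.08]
mm(tool) [30.3  0.7 10. ] share [0.0758 0.0019 0.025 ] deg [-0.5  0.1  0.3] wshare [-0.0029  0.0006  0.0016] rows>= 0.8
```

```bash
python3 -m handwheel '[[[0.035,0.002,0.013,-0.0015,0,0.001],[0.035,0,0.01,-0.001,0,0],[0.004,0,0.0,0,0,0],[0,0,0.0,0,0,0]]]' -0.4
python3 -c "
from h import *
st()
go((484,368.5,46),(0,0,-1),(-.07,.9976,0))"
python3 -m handwheel '[[[0,0,0.0,0,0,0],[0,0,0,0,0,0],[0,0,0,0,0,0],[0,0,0.0,0,0,0],[0,0,0.0,0,0,0],[0,0,0.0,0,0,0]]]' 0.4 20
python3 -c "
from h import *
st()"
```

```text
t: 15.4
ee_pos: [488.2, 368.3, 49.1]
orientation: [-1.257, 1.167, 1.254]
contact_force: [-0.1, 0.4, 0.8]
width: 66.7
t 15.4 p [488.2 368.3  49.1] x [ 0.008  0.006 -1.   ] y [-0.998 -0.066 -0.009] z [-0.066  0.998  0.005] F [-0.1  0.4  0.8] w 66.7 q [ 0.56  0.19  1.87  0.    1.07 -1.08]
mm(tool) [3.1 4.2 0.4] share [0.0078 0.0105 0.001 ] deg [-0.2  0.3  0.5] wshare [-0.0013  0.0017  0.0027] rows>= 0.1
t: 15.9
ee_pos: [489.8, 371.1, 51.7]
orientation: [-1.255, 1.161, 1.254]
contact_force: [-0.5, 0.1, -1.3]
width: 45.5
t 15.9 p [489.8 371.1  51.7] x [ 0.011  0.011 -1.   ] y [-0.998 -0.066 -0.012] z [-0.066  0.998  0.01 ] F [-0.5  0.1 -1.3] w 45.5 q [ 0.56  0.19  1.87  0.    1.07 -1.08]
```

```bash
python3 -m handwheel '[[[0.001,0,0.0,0,0,0],[0.001,0,0,0,0,0],[0.001,0,0,0,0,0],[0.008,0.005,-0.003,0,0.001,0.001],[0.009,0.004,-0.003,0,0.001,0.001],[0.003,0,0.0,0,0,0]]]' -0.3
python3 -c "
from h import *
st()"
python3 -m handwheel '[[[0.001,0,0.0,0,0,0],[0.001,0,0,0,0,0],[0.001,0,0,0,0,0],[0.001,0,0.0,0,0,0],[0.001,0,0.0,0,0,0],[0,0,0.0,0,0,0]]]' 0.4 20
python3 -c "
from h import *
st()"
```

```text
t: 16.4
ee_pos: [488.4, 368.7, 44.2]
orientation: [-1.259, 1.166, 1.252]
contact_force: [0.1, -1.9, 1.0]
width: 61.8
t 16.4 p [488.4 368.7  44.2] x [ 0.01   0.005 -1.   ] y [-0.998 -0.066 -0.01 ] z [-0.066  0.998  0.004] F [ 0.1 -1.9  1. ] w 61.8 q [ 0.56  0.2   1.87 -0.    1.06 -1.08]
t: 16.9
ee_pos: [488.1, 368.4, 42.3]
orientation: [-1.259, 1.168, 1.253]
contact_force: [-0.8, 0.2, -0.2]
width: 45.5
t 16.9 p [488.1 368.4  42.3] x [ 0.008  0.004 -1.   ] y [-0.998 -0.066 -0.009] z [-0.066  0.998  0.004] F [-0.8  0.2 -0.2] w 45.5 q [ 0.56  0.2   1.87 -0.    1.06 -1.08]
```

```bash
python3 -m handwheel '[[[-0.02,0,0.0,0,0,0],[-0.04,0,0,0,0,0],[-0.05,0,0,0,0,0],[-0.03,0,0.0,0,0,0],[0,0,0.0,0,0,0]]]' 0.4 25
python3 - <<'E'
from dock import *
st()
go((421,195,95),(0,0,-1),(-.07,.9976,0))
S,_=shot('side','s7')
E
```

```text
t: 17.32
ee_pos: [485.9, 368.1, 97.2]
orientation: [-1.257, 1.17, 1.255]
contact_force: [0.7, 1.0, -0.2]
width: 46.2
t 17.32 p [485.9 368.1  97.2] x [ 0.005  0.004 -1.   ] y [-0.998 -0.066 -0.006] z [-0.066  0.998  0.004] F [ 0.7  1.  -0.2] w 46.2 q [ 0.56  0.13  1.85  0.    1.16 -1.08]
mm(tool) [   1.2   76.2 -168.5] share [ 0.0029  0.1904 -0.4212] deg [-0.2  0.2  0.3] wshare [-0.0013  0.0012  0.0018] rows>= 4.4
```

```bash
python3 -m handwheel '[[[0,0.03,-0.07,0,0,0],[0,0.035,-0.08,0,0,0],[0,0.035,-0.08,0,0,0],[0,0.035,-0.08,0,0,0],[0,0.035,-0.08,0,0,0],[0,0.02,-0.03,0,0,0],[0,0,0.0,0,0,0],[0,0,0.0,0,0,0]]]' 
python3 - <<'E'
from dock import *
st()
go((421,195,30),(0,0,-1),(-.07,.9976,0))
im,_=shot('side','s8')
cv2.imwrite('pics/s8c.png',cv2.resize(im[120:300,180:350],None,fx=3,fy=3))
E
```

```text
t: 18.03
ee_pos: [414.0, 188.0, 87.1]
orientation: [-1.257, 1.179, 1.262]
contact_force: [0.4, -0.3, -0.1]
width: 45.7
t 18.03 p [414.  188.   87.1] x [-0.004  0.    -1.   ] y [-0.998 -0.068  0.004] z [-0.068  0.998  0.001] F [ 0.4 -0.3 -0.1] w 45.7 q [ 0.31 -0.2   2.19  0.    1.16 -1.33]
mm(tool) [57.1 -7.7  6.5] share [ 0.1427 -0.0193  0.0163] deg [-0.1  0.  -0.2] wshare [-0.0006  0.0002 -0.0012] rows>= 1.4
```

View pics/s8c.png

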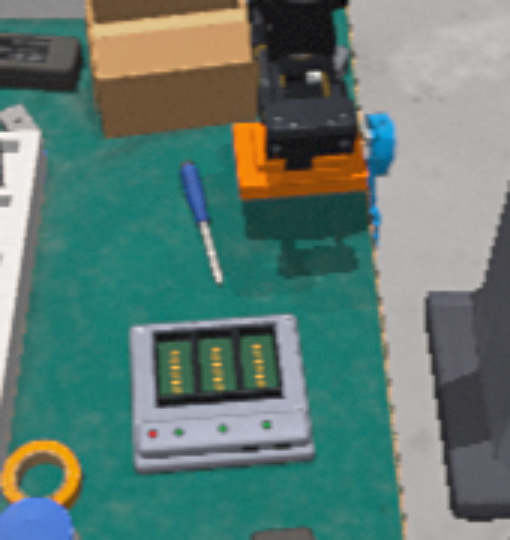

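```bash
python3 -m handwheel '[[[0.05,-0.01,0.01,0,0,0],[0.06,-0.009,0.008,0,0,0],[0.035,0,0,0,0,0],[0.005,0,0.0,0,0,0]]]' 
for i in 1 2 3 4; do python3 -m handwheel '[[[0.005,0,0,0,0,0],[0.001,0,0.0,0,0,0]]]'|sed -n '2p;4p'; done
```

```text
t: 18.42
ee_pos: [425.3, 200.6, 27.1]
orientation: [-1.261, 1.171, 1.261]
contact_force: [-1.1, -0.4, -0.1]
width: 46.2
ee_pos: [425.3, 202.0, 23.7]
contact_force: [-0.4, 0.5, -0.5]
ee_pos: [426.7, 203.2, 22.7]
contact_force: [0.6, -0.1, -0.5]
ee_pos: [428.2, 203.8, 22.8]
contact_force: [0.0, -0.0, -1.0]
ee_pos: [429.7, 204.3, 22.5]
contact_force: [-0.5, 0.8, -1.5]
```

```bash
python3 -m handwheel '[[[0,0,0,0,0,0],[0,0,0,0,0,0],[0,0,0.0,0,0,0],[-0.03,0,0,0,0,0],[-0.06,0,0,0,0,0],[-0.1,0,0.0,0,0,0],[-0.1,0,0,0,0,0],[-0.1,0,0,0,0,0],[-0.1,0,0.0,0,0,0],[-0.1,0,0,0,0,0],[-0.1,0,0,0,0,0],[0,0,0.0,0,0,0]]]' -0.4
python3 -c "
from h import *
st()
go((620,15,310),(0,0,-1),(0,1,0))"
```

```text
t: 20.08
ee_pos: [423.4, 201.1, 312.0]
orientation: [-1.263, 1.168, 1.263]
contact_force: [1.1, 1.0, 0.5]
width: 66.8
t 20.08 p [423.4 201.1 312. ] x [ 0.004  0.004 -1.   ] y [-0.997 -0.074 -0.004] z [-0.074  0.997  0.004] F [1.1 1.  0.5] w 66.8 q [ 0.33 -0.33  1.91  0.    1.56 -1.32]
mm(tool) [   2.  -182.3 -200.2] share [ 0.005  -0.4557 -0.5004] deg [4.3 0.2 0.2] wshare [0.0236 0.0012 0.0012] rows>= 6.5
```

```bash
python3 -m handwheel '[[[0,-0.06,-0.07,0.008,0,0],[0,-0.065,-0.073,0.008,0,0],[0,-0.065,-0.073,0.008,0,0],[0,-0.065,-0.073,0,0,0],[0,-0.065,-0.073,0,0,0],[0,-0.065,-0.073,0,0,0],[0,-0.06,-0.06,0,0,0],[0,-0.01,-0.01,0,0,0],[0,0,0.0,0,0,0],[0,0,0.0,0,0,0]]]' 
python3 - <<'E'
from dock import *
st()
im,K=shot('wrist','w9')
print([proj(K,p).round(0) for p in((527,15,80),(452,15,78),(602,15,78),(527,80,78),(527,-50,78))])
cv2.imwrite('pics/w9c.png',cv2.resize(im[:260,100:412],None,fx=2.3,fy=2.3,interpolation=2))
E
```

```text
t: 20.92
ee_pos: [617.0, -4.8, 326.7]
orientation: [-1.213, 1.185, 1.197]
contact_force: [-0.1, 0.3, 0.7]
width: 66.5
t 20.92 p [617.   -4.8 326.7] x [ 0.023  0.009 -1.   ] y [-1.    -0.    -0.023] z [-0.     1.     0.009] F [-0.1  0.3  0.7] w 66.5 q [-0.1  -0.01  1.6   0.01  1.53 -1.67]
[array([270.,  82.]), array([271.,  12.]), array([270., 145.]), array([325.,  82.]), array([216.,  82.])]
```

View pics/w9c.png

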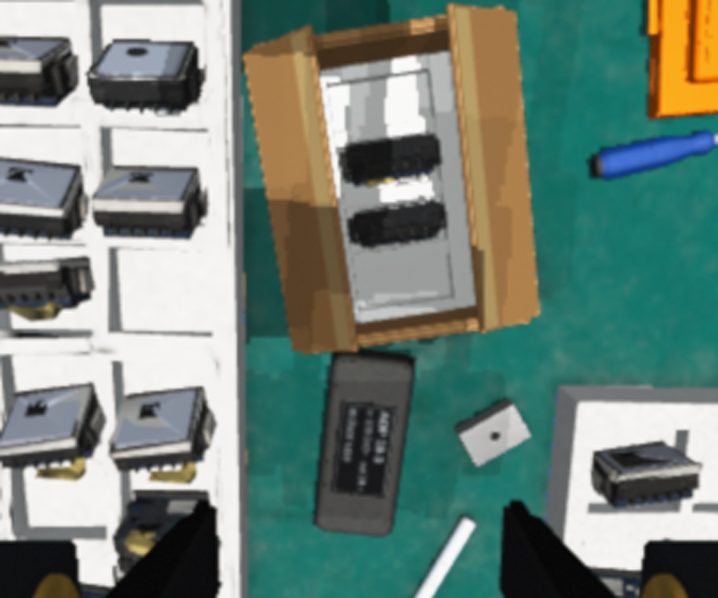

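```bash
python3 - <<'E'
from dock import *
K=cam('wrist',np.load('pics/w9.npy'))
f=lambda u,z:ray(K,(100+u[0]/2.3,u[1]/2.3),z)[:2]
for u,z in(((517,8),78),((540,312),78),((245,50),78),((297,350),78),((390,158),62),((397,223),62),((340,160),62),((440,152),62),((347,228),62),((446,218),62)):print(u,f(u,z).round(1))
c=np.mean([f(u,78) for u in((517,8),(540,312),(245,50),(297,350))],0);print('ctr',c)
im=cv2.imread('pics/w9.png')
b=blobs(cv2.inRange(cv2.cvtColor(im,cv2.COLOR_BGR2GRAY)[50:115,240:300],0,75),60)
for ar,c,m in b:
    r=cv2.minAreaRect(cv2.findContours(m,0,2)[0][0]);print(ar,c+[240,50],r)
E
```

```text
(517, 8) [443.1  74.9]
(540, 312) [590.2  95.8]
(245, 50) [462.1 -58.2]
(297, 350) [610.8 -35.7]
(390, 158) [510.9  14.6]
(397, 223) [544.1  18.8]
(340, 160) [511.9 -12. ]
(440, 152) [507.8  41.1]
(347, 228) [546.7  -8.3]
(446, 218) [541.5  45.3]
ctr [526.56424786  19.18996932]
693 [269.   68.6] ((29.417789459228516, 18.367448806762695), (17.89988899230957, 43.09876251220703), 79.99201965332031)
610 [272.2  97.2] ((32.31005096435547, 47.3253288269043), (16.19005584716797, 42.42455291748047), 82.40535736083984)
```

```bash
python3 -c "
from h import *
go((527,18,150),(0,0,-1),(-.1444,.9895,0))"
python3 -m handwheel '[[[0.07,0.045,0.0,-0.012,-0.001,0.003],[0.08,0.045,0.01,-0.012,-0.001,0.003],[0.08,0.045,0.01,-0.012,0,0.002],[0.08,0.045,0.01,-0.01,0,0],[0.08,0.045,0.01,0,0,0],[0.05,0,0,0,0,0],[0,0,0.0,0,0,0]]]' 1 20
python3 -c "
from h import *
st()
go((527,18,92),(0,0,-1),(-.1444,.9895,0))"
```

```text
mm(tool) [174.9  93.8  20.8] share [0.4373 0.2346 0.052 ] deg [-8.2  0.4  1.4] wshare [-0.0458  0.0024  0.0076] rows>= 4.8
t: 21.55
ee_pos: [519.3, 16.5, 148.8]
orientation: [-1.323, 1.109, 1.33]
contact_force: [-0.4, -0.5, -0.7]
width: 25.3
t 21.55 p [519.3  16.5 148.8] x [ 0.008  0.016 -1.   ] y [-0.986 -0.165 -0.01 ] z [-0.165  0.986  0.014] F [-0.4 -0.5 -0.7] w 25.3 q [-0.08 -0.12  2.01  0.02  1.25 -1.82]
mm(tool) [56.9 -7.2 -0.6] share [ 0.1422 -0.0181 -0.0015] deg [1.2 0.8 0.6] wshare [0.0065 0.0045 0.0032] rows>= 1.4
```

```bash
python3 -m handwheel '[[[0,0,0,0.003,0.002,0.002],[0,0,0,0.003,0.002,0.001],[0,0,0.0,0,0,0],[0,0,0.0,0,0,0],[0.05,-0.012,0,0,0,0],[0.06,-0.008,0,0,0,0],[0.028,0,0.0,0,0,0],[0,0,0,0,0,0]]]' 
python3 -c "
from h import *
st()
go((527,18,92),(0,0,-1),(-.1444,.9895,0))"
```

```text
t: 22.22
ee_pos: [536.7, 20.3, 106.8]
orientation: [-1.331, 1.12, 1.3]
contact_force: [-0.7, 0.1, 0.5]
width: 0.5
t 22.22 p [536.7  20.3 106.8] x [ 0.023 -0.001 -1.   ] y [-0.989 -0.149 -0.022] z [-0.149  0.989 -0.004] F [-0.7  0.1  0.5] w 0.5 q [-0.06 -0.05  2.01  0.    1.15 -1.78]
mm(tool) [14.5 10.3 -0.8] share [ 0.0363  0.0258 -0.002 ] deg [ 0.2 -0.2  1.3] wshare [ 0.0014 -0.0014  0.0071] rows>= 0.4
```

```bash
python3 -m handwheel '[[[0.036,0.015,0,0,0,0.003],[0.003,0.005,0.0,0,0,0.002],[0,0,0.05,0,0,0],[0,0,0.05,0,0,0],[0,0,0.05,0,0,0],[0,0,0.05,0,0,0],[0,0,0.03,0,0,0],[0,0,0.02,0,0,0],[0,0,0,0,0,0]]]' 
python3 -c "
from h import *
st()
C=np.array([527,18,0]);T=pose();d=T[:3,3]-C;print('carton y',d@[-.1444,.9895,0],'x',d@[.9895,.1444,0])"
```

```text
t: 22.97
ee_pos: [521.3, 114.1, 100.5]
orientation: [-1.34, 1.134, 1.29]
contact_force: [0.3, 1.0, 0.5]
width: 0.7
t 22.97 p [521.3 114.1 100.5] x [ 0.024 -0.017 -1.   ] y [-0.989 -0.145 -0.021] z [-0.145  0.989 -0.02 ] F [0.3 1.  0.5] w 0.7 q [ 0.13 -0.05  2.02 -0.02  1.14 -1.58]
carton y 95.87856875466615 x 8.248550178332085
```

```bash
python3 -m handwheel '[[[0.02,0,0.005,0,0,0.001],[0.02,0,0.0,0,0,0],[-0.05,0,0,0,0.001,0.001],[-0.08,0,0,0,0.001,0.001],[0,0,-0.06,0,0.001,0.001],[0,0,-0.08,0,0.001,0],[0,0,-0.06,0,0.001,0],[0.03,0,-0.02,0,0,0],[0.04,0,0,0,0,0],[0,0,0,0,0,0]]]' 
python3 -c "
from h import *
st()
C=np.array([527,18,0]);T=pose();d=T[:3,3]-C;print('carton y',d@[-.1444,.9895,0],'x',d@[.9895,.1444,0])
go((527,18,92),(0,0,-1),(-.1444,.9895,0))"
```

```text
t: 23.8
ee_pos: [532.3, 20.9, 104.4]
orientation: [-1.342, 1.163, 1.292]
contact_force: [-0.4, -0.2, -0.7]
width: 0.2
t 23.8 p [532.3  20.9 104.4] x [ 0.007 -0.036 -0.999] y [-0.99  -0.141 -0.002] z [-0.141  0.989 -0.036] F [-0.4 -0.2 -0.7] w 0.2 q [-0.04 -0.04  2.02 -0.04  1.16 -1.74]
carton y 2.13488860953641 x 5.634210516442959
mm(tool) [12.4  5.6 -1.7] share [ 0.0311  0.0141 -0.0043] deg [-0.2 -2.1  0.1] wshare [-0.0011 -0.0116  0.0005] rows>= 0.3
```

```bash
python3 -m handwheel '[[[0.02,0.01,0,0,-0.006,0],[0.014,0.005,0.0,0,-0.006,0],[0,0,-0.05,0,0,0],[0,0,-0.05,0,0,0],[0.005,0,-0.05,0,0,0],[0.005,0,-0.03,0,0,0],[0.002,0,-0.01,0,0,0],[0,0,0,0,0,0]]]' 
python3 -c "
from h import *
st()
C=np.array([527,18,0]);T=pose();d=T[:3,3]-C;print('carton y',d@[-.1444,.9895,0],'x',d@[.9895,.1444,0])"
```

```text
t: 24.47
ee_pos: [533.6, -47.1, 80.3]
orientation: [-1.285, 1.118, 1.331]
contact_force: [0.3, 0.3, 1.9]
width: 0.5
t 24.47 p [533.6 -47.1  80.3] x [-0.007  0.033 -0.999] y [-0.99  -0.141  0.003] z [-0.141  0.99   0.034] F [0.3 0.3 1.9] w 0.5 q [-0.21  0.    2.01  0.03  1.14 -1.93]
carton y -65.33802837591382 x -2.9151889247022145
```

```bash
python3 -m handwheel '[[[-0.025,0,0,0,0.005,0],[-0.01,0,-0.01,0,0.004,0],[0,0,-0.015,0,0,0],[0,0,0,0,0,0]]]' 
python3 -c "
from h import *
st()
C=np.array([527,18,0]);T=pose();d=T[:3,3]-C;print('carton y',d@[-.1444,.9895,0],'x',d@[.9895,.1444,0])"
```

```text
t: 24.8
ee_pos: [534.6, -57.8, 94.7]
orientation: [-1.31, 1.139, 1.317]
contact_force: [-0.4, 0.2, -0.0]
width: 0.4
t 24.8 p [534.6 -57.8  94.7] x [-0.004  0.003 -1.   ] y [-0.99  -0.142  0.003] z [-0.142  0.99   0.003] F [-0.4  0.2 -0. ] w 0.4 q [-0.21 -0.01  2.    0.    1.15 -1.92]
carton y -76.09023416939394 x -3.4522788468696164
```

```bash
python3 -m handwheel '[[[-0.08,0,0.02,0,0,0],[-0.1,0,0.05,0,0,0],[-0.1,-0.05,0.06,0,0,0],[-0.06,-0.06,0.06,0,0,0],[0,-0.05,0,0,0,0],[0,0,0,0,0,0],[0,0,0,0,0,0]]]' -1
python3 - <<'E'
from dock import *
st()
im,K=shot('wrist','w10');st()
cv2.imwrite('pics/w10c.png',cv2.resize(im[:230,90:422],None,fx=2.4,fy=2.4,interpolation=2))
E
```

```text
t: 25.38
ee_pos: [585.1, 25.5, 228.9]
orientation: [-1.304, 1.141, 1.32]
contact_force: [0.6, -0.4, -0.6]
width: 41.7
t 25.38 p [585.1  25.5 228.9] x [-0.008  0.005 -1.   ] y [-0.99  -0.14   0.007] z [-0.14   0.99   0.006] F [ 0.6 -0.4 -0.6] w 41.7 q [-0.05 -0.02  1.78  0.    1.39 -1.76]
t 25.43 p [584.7  25.3 228.2] x [-0.009  0.005 -1.   ] y [-0.99  -0.139  0.008] z [-0.139  0.99   0.006] F [-0.4  0.4  0.4] w 45.7 q [-0.05 -0.02  1.78  0.    1.39 -1.76]
```

View pics/w10c.png

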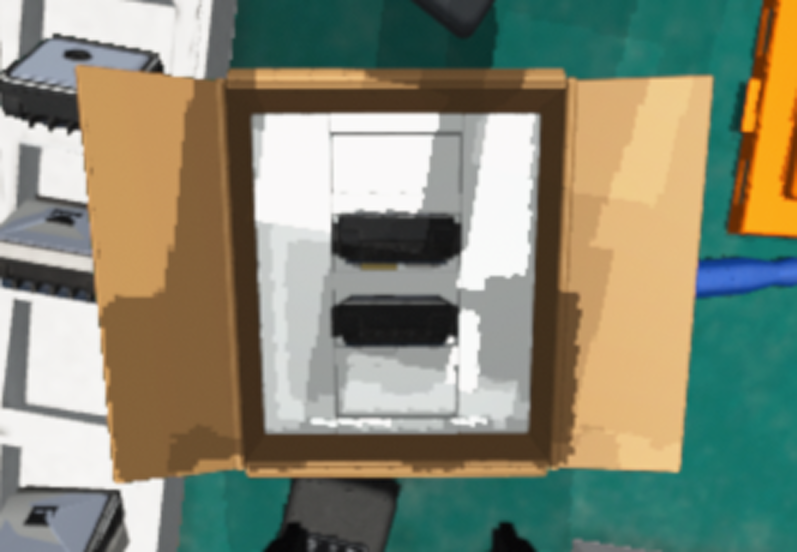

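```bash
python3 - <<'E'
from dock import *
T=np.load('pics/w10.npy');K=cam('wrist',T)
f=lambda u,z:ray(K,(90+u[0]/2.4,u[1]/2.4),z)[:2]
W=np.array([f(u,78) for u in((230,75),(566,75),(247,472),(549,472))]);print(W.round(1),W.mean(0));x=(W[2]+W[3]-W[0]-W[1]);print('yaw',np.degrees(np.arctan2(x[1],x[0])))
for u,z in(((396,238),62),((396,320),62)):print(f(u,z).round(1))
im=cv2.imread('pics/w10.png');g=cv2.cvtColor(im,cv2.COLOR_BGR2GRAY)[80:150,215:295]
for ar,c,m in blobs(cv2.inRange(g,0,80),200):
    r=cv2.minAreaRect(cv2.findContours(m,0,2)[0][0]);c=np.array(r[0])+[215,80];print(ar,r[1:],c,ray(K,c,62).round(1))
go((510.5,15.5,120),(0,0,-1),(-.1444,.9895,0))
E
```

```text
[[461.5 -53.5]
 [443.9  69.3]
 [611.6 -32.8]
 [594.2  91.3]] [527.80756879  18.58756982]
yaw 8.082286145425988
[509.9  15.2]
[542.5  19.8]
1020 ((21.0, 53.0), 90.0) [254.5  99.5] [510.3  14.8  62. ]
988 ((21.0, 52.0), 90.0) [254.  133.5] [542.8  18.9  62. ]
mm(tool) [108.8  74.    0. ] share [2.719e-01 1.850e-01 1.000e-04] deg [-0.3  0.3 -0.4] wshare [-0.0016  0.0019 -0.0025] rows>= 3.2
```

```bash
python3 -m handwheel '[[[0.05,0.06,0,0,0,0],[0.08,0.07,0,0,0.001,-0.001],[0.08,0.05,0,0,0.001,-0.001],[0.05,0.01,0,0,0,0],[0,0,0,0,0,0],[0,0,0,0,0,0]]]' -1
python3 -c "
from h import *
st()
go((510.6,15.5,75),(0,0,-1),(-.1444,.9895,0))"
```

```text
t: 25.93
ee_pos: [498.5, 11.5, 115.1]
orientation: [-1.304, 1.15, 1.316]
contact_force: [0.6, 0.2, 0.8]
width: 85.9
t 25.93 p [498.5  11.5 115.1] x [-0.011 -0.001 -1.   ] y [-0.991 -0.135  0.011] z [-0.135  0.991  0.   ] F [0.6 0.2 0.8] w 85.9 q [-0.08 -0.12  2.07 -0.    1.2  -1.79]
mm(tool) [ 40.  -13.    2.3] share [ 0.1    -0.0324  0.0057] deg [-0.5  0.  -0.6] wshare [-0.003   0.0001 -0.0034] rows>= 1.0
```

```bash
python3 -m handwheel '[[[0.05,-0.018,0.003,-0.003,0,-0.003],[0.04,-0.014,0.002,0,0,0],[0,0,0,0,0,0],[0,0,0,0,0,0]]]' -0.68
python3 -c "
from h import *
st()
go((510.6,15.5,35),(0,0,-1),(-.1444,.9895,0))"
```

```text
t: 26.27
ee_pos: [513.1, 13.8, 82.0]
orientation: [-1.316, 1.136, 1.311]
contact_force: [-0.3, 0.2, 0.5]
width: 79.9
t 26.27 p [513.1  13.8  82. ] x [ 0.003 -0.    -1.   ] y [-0.99  -0.143 -0.003] z [-0.143  0.99  -0.001] F [-0.3  0.2  0.5] w 79.9 q [-0.08 -0.06  2.07 -0.    1.13 -1.79]
mm(tool) [47.   2.4  2.1] share [0.1176 0.006  0.0053] deg [-0.1 -0.   0.2] wshare [-0.0006 -0.0003  0.001 ] rows>= 1.1
```

```bash
python3 -m handwheel '[[[0.04,0.004,0.005,0,0,0],[0.05,0.003,0.001,0,0,0.001],[0.027,0,0,0,0,0],[0.001,0,0,0,0,0],[0,0,0,0,0,0]]]'
python3 -c "
from h import *
st()
go((510.6,15.5,35),(0,0,-1),(-.1444,.9895,0))"
```

```text
t: 26.68
ee_pos: [517.1, 14.5, 42.7]
orientation: [-1.322, 1.131, 1.302]
contact_force: [-0.7, 0.1, 0.2]
width: 80.1
t 26.68 p [517.1  14.5  42.7] x [ 0.013 -0.002 -1.   ] y [-0.99  -0.142 -0.013] z [-0.142  0.99  -0.004] F [-0.7  0.1  0.2] w 80.1 q [-0.08 -0.    2.09 -0.    1.04 -1.79]
mm(tool) [7.6 6.4 1.9] share [0.019  0.016  0.0048] deg [-0.1 -0.2  0.7] wshare [-0.0008 -0.0013  0.004 ] rows>= 0.2
```

```bash
python3 -m handwheel '[[[0.012,0.01,0.003,0,-0.001,0.003],[0.01,0.008,0.001,0,0,0.001],[0,0,0,0,0,0]]]'
python3 -c "
from h import *
st()
go((510.6,15.5,35),(0,0,-1),(-.1444,.9895,0))"
```

```text
t: 26.93
ee_pos: [511.7, 14.8, 36.7]
orientation: [-1.316, 1.137, 1.31]
contact_force: [-0.4, -0.7, 0.9]
width: 80.0
t 26.93 p [511.7  14.8  36.7] x [ 0.004 -0.001 -1.   ] y [-0.99  -0.142 -0.004] z [-0.142  0.99  -0.002] F [-0.4 -0.7  0.9] w 80.0 q [-0.08  0.    2.1  -0.    1.04 -1.79]
mm(tool) [1.7 1.  0.8] share [0.0041 0.0024 0.0021] deg [-0.1 -0.1  0.2] wshare [-0.0008 -0.0005  0.0012] rows>= 0.1
```

Close with moderate force.

```bash
python3 -m handwheel '[[[0.002,0.002,0.001,0,0,0],[0.001,0.001,0,0,0,0],[0.001,0,0,0,0,0],[0.001,0,0,0,0,0],[0.001,0,0,0,0,0],[0.001,0,0,0,0,0]]]' 0.4 20
python3 -c "
from h import *
st()"; python3 -m handwheel '[[[-0.03,0,0,0,0,0],[-0.06,0,0,0,0,0],[-0.08,0,0,0,0,0],[-0.08,0,0,0,0,0],[-0.06,0,0,0,0,0],[0,0,0,0,0,0],[0,0,0,0,0,0]]]'
python3 -c "
from h import *
st()
go((555,368,150),(0,0,-1),(-.07,.9976,0))"
```

```text
t: 27.43
ee_pos: [511.2, 15.0, 35.7]
orientation: [-1.317, 1.135, 1.308]
contact_force: [-1.7, 0.1, 5.0]
width: 52.9
t 27.43 p [511.2  15.   35.7] x [ 0.006 -0.001 -1.   ] y [-0.99  -0.142 -0.006] z [-0.142  0.99  -0.002] F [-1.7  0.1  5. ] w 52.9 q [-0.08  0.    2.1  -0.    1.03 -1.79]
t: 28.02
ee_pos: [509.2, 15.3, 166.8]
orientation: [-1.317, 1.136, 1.309]
contact_force: [-0.5, -1.0, -0.6]
width: 52.9
t 28.02 p [509.2  15.3 166.8] x [ 0.005 -0.001 -1.   ] y [-0.99  -0.142 -0.005] z [-0.142  0.99  -0.002] F [-0.5 -1.  -0.6] w 52.9 q [-0.08 -0.16  2.01 -0.    1.28 -1.79]
mm(tool) [ 16.7 -95.3 342.7] share [ 0.0417 -0.2383  0.8567] deg [ 4.1 -0.1  0.3] wshare [ 0.023  -0.0005  0.0015] rows>= 8.5
```

```bash
python3 -m handwheel '[[[0,-0.024,0.08,0.004,0,0],[0,-0.024,0.09,0.004,0,0],[0,-0.024,0.09,0.004,0,0],[0,-0.024,0.09,0.004,0,0],[0,-0.024,0.09,0.003,0,0],[0,-0.024,0.09,0.003,0,0],[0,-0.024,0.09,0,0,0],[0,-0.024,0.09,0,0,0],[0,-0.024,0.09,0,0,0],[0,-0.02,0.05,0,0,0],[0,0,0,0,0,0],[0,0,0,0,0,0]]]'
python3 - <<'E'
from h import *
st()
im,K=shot('wrist','w11');st()
print(proj(K,(483,368,34)))
cv2.imwrite('pics/w11c.png',cv2.resize(im[:230,120:392],None,fx=2.6,fy=2.6,interpolation=2))
E
```

```text
t: 29.02
ee_pos: [566.4, 374.7, 146.9]
orientation: [-1.258, 1.198, 1.263]
contact_force: [0.3, -0.5, -0.5]
width: 52.8
t 29.02 p [566.4 374.7 146.9] x [-0.015 -0.012 -1.   ] y [-0.998 -0.065  0.016] z [-0.065  0.998 -0.011] F [ 0.3 -0.5 -0.5] w 52.8 q [ 0.51  0.25  1.63 -0.    1.29 -1.13]
t 29.07 p [566.1 374.2 146.6] x [-0.016 -0.012 -1.   ] y [-0.998 -0.064  0.017] z [-0.064  0.998 -0.011] F [-1.  -1.  -0.7] w 52.9 q [ 0.51  0.25  1.63 -0.    1.29 -1.13]
[255.49915049  89.07152201]
```

View pics/w11c.png

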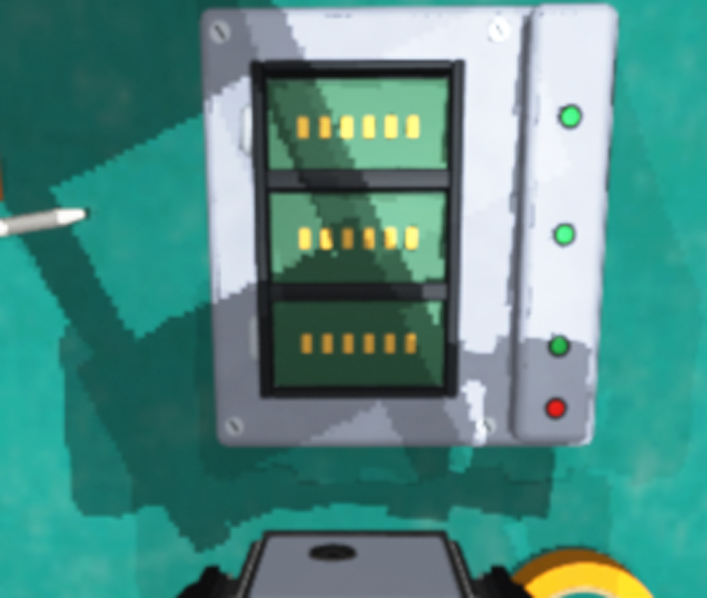

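```bash
python3 - <<'E'
from h import *
T=np.load('pics/w11.npy');K=cam('wrist',T)
f=lambda u,z:ray(K,(120+u[0]/2.6,u[1]/2.6),z)[:2]
W=np.array([f(u,34) for u in((252,61),(464,61),(262,397),(455,397))]);print(W.round(1),W.mean(0).round(1));x=W[2]+W[3]-W[0]-W[1];print('yaw',np.degrees(np.arctan2(x[1],x[0])))
for u in((358,127),(358,238),(358,344)):print(f(u,20.5).round(1))
B=np.array([f(u,20) for u in((202,10),(218,445),(594,445))]);print(B.round(1))
# bay floor visible corners mid from green area
im=cv2.imread('pics/w11.png');m=mask(im,(40,30,60),(75,200,255))
# module top edge in tool coords at its top z
zt=T[2,3]+26.5;print('mod top z',zt)
for u in((265,533),(450,533)):
    p=ray(K,(120+u[0]/2.6,u[1]/2.6),zt);print(((T[:3,:3].T@(p-T[:3,3]))).round(1))
E
```

```text
[[435.9 334.7]
 [431.9 398.2]
 [536.8 341.8]
 [532.6 404.9]] [484.3 369.9]
yaw 3.917239813887916
[450.1 367.5]
[484.1 369.8]
[518.4 372.1]
[[419.2 316.7]
 [556.4 325.7]
 [547.6 456.1]]
mod top z 173.44703033450793
[-25.9  25.6 -14.9]
[-26.3  25.7  17.2]
```

```bash
python3 - <<'E'
from h import *
T=np.load('pics/w11.npy');K=cam('wrist',T)
for dz in(-25,-15,-20):
  for u in((265,533),(450,533)):
    p=ray(K,(120+u[0]/2.6,u[1]/2.6),T[2,3]+dz);print(dz,((T[:3,:3].T@(p-T[:3,3]))).round(1))
for y in(10.5,):
  for z in(-26,26):
    for x in(25,-26): print((x,y,z),((proj(K,(T@[x,y,z,1])[:3])-[120,0])*2.6).round(0))
E
```

```text
-25 [ 25.4  10.1 -20.3]
-25 [24.9 10.3 23.1]
-15 [ 15.4  13.1 -19.3]
-15 [15.  13.3 22. ]
-20 [ 20.4  11.6 -19.8]
-20 [19.9 11.8 22.6]
(25, 10.5, -26) [241. 532.]
(-26, 10.5, -26) [205. 614.]
(25, 10.5, 26) [462. 532.]
(-26, 10.5, 26) [497. 615.]
```

```bash
python3 -c "
from h import *
go((450,367.4,75),(0,0,-1),(-.0683,.9977,0))"; python3 -m handwheel '[[[0,0.07,0,0,0.002,0.003],[0,0.08,0,0,0.002,0.003],[0,0.08,0,0,0,0],[0.03,0.06,0,0,0,0],[0.06,0,0,0,0,0],[0.06,0,0,0,0,0],[0.015,0,0,0,0,0],[0,0,0,0,0,0]]]'
python3 -c "
from h import *
st()
go((450,367.4,65),(0,0,-1),(-.0683,.9977,0))"
```

```text
mm(tool) [ 73.5 115.1   1.4] share [0.1838 0.2878 0.0036] deg [-0.2 -0.6 -1. ] wshare [-0.0014 -0.0035 -0.0053] rows>= 3.3
t: 29.73
ee_pos: [441.1, 352.6, 78.3]
orientation: [-1.251, 1.236, 1.263]
contact_force: [-0.0, -0.1, -0.4]
width: 52.7
t 29.73 p [441.1 352.6  78.3] x [-0.039 -0.031 -0.999] y [-0.998 -0.052  0.041] z [-0.053  0.998 -0.029] F [-0.  -0.1 -0.4] w 52.7 q [ 0.58  0.09  1.92 -0.    1.17 -1.04]
mm(tool) [ 12.4 -10.2  14.6] share [ 0.0311 -0.0255  0.0366] deg [-0.9 -1.6 -2.4] wshare [-0.005  -0.0091 -0.0131] rows>= 0.5
```

```bash
python3 -m handwheel '[[[0,0,0,-0.005,-0.009,-0.013],[0,0,0,0,0,0],[0,-0.01,0.015,0,0,0],[0,-0.01,0.015,0,0,0],[0,0,0,0,0,0]]]'
python3 -c "
from h import *
st()
go((450,367.4,60),(0,0,-1),(-.0683,.9977,0))"
```

```text
t: 30.15
ee_pos: [451.6, 364.1, 81.4]
orientation: [-1.256, 1.177, 1.254]
contact_force: [-0.5, -0.2, -0.4]
width: 52.7
t 30.15 p [451.6 364.1  81.4] x [ 0.002  0.001 -1.   ] y [-0.998 -0.063 -0.002] z [-0.063  0.998  0.   ] F [-0.5 -0.2 -0.4] w 52.7 q [ 0.59  0.09  1.92 -0.    1.13 -1.05]
mm(tool) [21.4  1.5  3.4] share [0.0535 0.0037 0.0086] deg [-0.3  0.   0.1] wshare [-0.0017  0.0001  0.0007] rows>= 0.5
```

```bash
python3 -m handwheel '[[[0.02,0.006,0.009,-0.002,0,0],[0.015,0.003,0,0,0,0],[0,0,0,0,0,0],[0,0,0,0,0,0]]]'
python3 -c "
from h import *
st()
go((450,367.4,50),(0,0,-1),(-.0683,.9977,0))"
```

```text
t: 30.48
ee_pos: [449.7, 369.7, 67.5]
orientation: [-1.261, 1.171, 1.259]
contact_force: [0.2, -0.9, 0.2]
width: 52.7
t 30.48 p [449.7 369.7  67.5] x [ 0.004  0.002 -1.   ] y [-0.998 -0.07  -0.004] z [-0.07   0.998  0.001] F [ 0.2 -0.9  0.2] w 52.7 q [ 0.6   0.11  1.93 -0.    1.1  -1.04]
mm(tool) [17.5 -0.1 -2.3] share [ 0.0438 -0.0002 -0.0058] deg [0.1 0.1 0.2] wshare [0.0006 0.0004 0.0012] rows>= 0.4
```

```bash
python3 -m handwheel '[[[0.006,0,-0.006,0,0,0.001],[0.006,0.001,-0.001,0,0,0],[0,0,0,0,0,0]]]'
python3 -c "
from h import *
st()
go((450,367.4,46),(0,0,-1),(-.0683,.9977,0))"
```

```text
t: 30.73
ee_pos: [448.9, 366.4, 61.5]
orientation: [-1.26, 1.176, 1.262]
contact_force: [-0.3, -0.7, -0.4]
width: 52.5
t 30.73 p [448.9 366.4  61.5] x [-0.001  0.    -1.   ] y [-0.998 -0.071  0.001] z [-0.071  0.998  0.   ] F [-0.3 -0.7 -0.4] w 52.5 q [ 0.59  0.11  1.93  0.    1.09 -1.05]
mm(tool) [15.5 -1.2  0.9] share [ 0.0387 -0.003   0.0022] deg [ 0.1  0.  -0.1] wshare [ 0.0007  0.0001 -0.0003] rows>= 0.4
```

```bash
for i in 1 2 3; do python3 -m handwheel '[[[0.012,-0.001,0.001,0,0,0],[0,0,0,0,0,0]]]'|sed -n '2p;4p';done
python3 -c "
from h import *
st()
go((450,367.4,46),(0,0,-1),(-.0683,.9977,0))"
```

```text
ee_pos: [449.1, 366.5, 56.1]
contact_force: [-1.1, 0.5, -0.7]
ee_pos: [449.5, 366.9, 50.8]
contact_force: [0.1, -0.1, -0.1]
ee_pos: [450.5, 367.8, 46.2]
contact_force: [-0.3, -0.0, -0.1]
t 31.23 p [450.5 367.8  46.2] x [ 0.     0.001 -1.   ] y [-0.998 -0.07  -0.   ] z [-0.07   0.998  0.001] F [-0.3 -0.  -0.1] w 52.5 q [ 0.59  0.14  1.94  0.    1.07 -1.05]
mm(tool) [ 0.2  0.6 -0.4] share [ 0.0005  0.0014 -0.001 ] deg [0.1 0.1 0. ] wshare [0.0005 0.0004 0.    ] rows>= 0.0
```

```bash
python3 -m handwheel '[[[0.004,0,0,0,0,0],[0,0,0,0,0,0]]]'|sed -n '2p;4p'
python3 -m handwheel '[[[0,0,0,0,0,0],[0,0,0,0,0,0],[0,0,0,0,0,0],[-0.03,0,0,0,0,0],[-0.05,0,0,0,0,0],[-0.08,0,0,0,0,0],[-0.1,0,0,0,0,0],[-0.1,0,0,0,0,0],[0,0,0,0,0,0]]]' -0.35
python3 -c "
from h import *
st()
im,K=shot('wrist','w12')
go((543.3,20,170),(0,0,-1),(-.1422,.9898,0))"
```

```text
ee_pos: [451.2, 368.2, 45.9]
contact_force: [0.9, -1.2, -1.0]
t: 32.15
ee_pos: [448.5, 366.3, 194.7]
orientation: [-1.26, 1.183, 1.264]
contact_force: [0.5, 1.2, 0.9]
width: 64.1
t 32.15 p [448.5 366.3 194.7] x [-0.007 -0.004 -1.   ] y [-0.998 -0.07   0.007] z [-0.07   0.998 -0.003] F [0.5 1.2 0.9] w 64.1 q [ 0.59 -0.01  1.83  0.    1.34 -1.05]
mm(tool) [  22.5  -71.7 -351.3] share [ 0.0562 -0.1791 -0.8782] deg [-4.2 -0.3 -0.6] wshare [-0.0231 -0.0016 -0.0033] rows>= 8.6
```

```bash
python3 -m handwheel '[[[0,-0.016,-0.08,-0.004,0,-0.001],[0,-0.018,-0.09,-0.004,0,-0.001],[0,-0.018,-0.09,-0.004,0,-0.001],[0,-0.018,-0.09,-0.004,0,0],[0,-0.018,-0.09,-0.004,0,0],[0,-0.018,-0.09,-0.003,0,0],[0,-0.018,-0.09,0,0,0],[0,-0.018,-0.09,0,0,0],[0,-0.018,-0.09,0,0,0],[0,-0.015,-0.06,0,0,0],[0,0,0,0,0,0],[0,0,0,0,0,0]]]' -0.68
python3 -c "
from h import *
st()
go((543.8,19.5,90),(0,0,-1),(-.1422,.9898,0))"
```

```text
t: 33.2
ee_pos: [556.6, 18.4, 185.7]
orientation: [-1.317, 1.144, 1.326]
contact_force: [0.0, -0.3, -0.6]
width: 79.7
t 33.2 p [556.6  18.4 185.7] x [-0.01  -0.004 -1.   ] y [-0.989 -0.151  0.011] z [-0.151  0.989 -0.002] F [ 0.  -0.3 -0.6] w 79.7 q [-0.06 -0.05  1.88 -0.    1.32 -1.78]
mm(tool) [95.9 11.4  3.2] share [0.2397 0.0286 0.0081] deg [ 0.5 -0.1 -0.6] wshare [ 0.0027 -0.0008 -0.0035] rows>= 2.3
```

```bash
python3 -m handwheel '[[[0.05,0.01,0.004,0.003,0,-0.003],[0.08,0.014,0.004,0,0,0],[0.08,0.01,0,0,0,0],[0.03,0.008,0,0,0,0.001],[0,0,0,0,0,0],[0,0,0,0,0,0]]]'
python3 -c "
from h import *
st()
go((543.8,19.5,60),(0,0,-1),(-.1422,.9898,0))"
```

```text
t: 33.7
ee_pos: [536.7, 23.8, 86.5]
orientation: [-1.314, 1.141, 1.319]
contact_force: [0.6, -0.9, 0.9]
width: 79.5
t 33.7 p [536.7  23.8  86.5] x [-0.005 -0.001 -1.   ] y [-0.989 -0.145  0.005] z [-0.145  0.989 -0.001] F [ 0.6 -0.9  0.9] w 79.5 q [-0.05 -0.    2.01 -0.    1.14 -1.77]
mm(tool) [26.5 -6.5 -5.3] share [ 0.0661 -0.0164 -0.0132] deg [ 0.1 -0.  -0.3] wshare [ 0.0008 -0.0002 -0.0016] rows>= 0.7
```

```bash
python3 -m handwheel '[[[0,-0.012,-0.013,0,0,-0.002],[0.03,-0.004,0,0,0,0],[0.036,0.004,0,0,0,0],[0,0,0,0,0,0],[0,0,0,0,0,0]]]'
python3 -c "
from h import *
st()
go((543.8,19.5,36),(0,0,-1),(-.1422,.9898,0))"
```

```text
t: 34.12
ee_pos: [549.1, 20.0, 65.7]
orientation: [-1.325, 1.126, 1.305]
contact_force: [-0.2, 0.2, 0.8]
width: 79.8
t 34.12 p [549.1  20.   65.7] x [ 0.015 -0.001 -1.   ] y [-0.989 -0.147 -0.015] z [-0.147  0.989 -0.003] F [-0.2  0.2  0.8] w 79.8 q [-0.06  0.04  2.01  0.    1.08 -1.78]
mm(tool) [29.6  5.7  0.4] share [0.0741 0.0143 0.001 ] deg [ 0.3 -0.2  0.8] wshare [ 0.0015 -0.0009  0.0046] rows>= 0.7
```

```bash
python3 -m handwheel '[[[0.025,0.012,0,0.001,-0.001,0.004],[0.03,0.008,0,0,0,0.001],[0.015,0.003,0,0,0,0],[0.002,0,0,0,0,0]]]'
python3 -c "
from h import *
st()
go((543.8,19.5,36),(0,0,-1),(-.1422,.9898,0))"
```

```text
t: 34.45
ee_pos: [542.2, 18.2, 37.3]
orientation: [-1.316, 1.136, 1.312]
contact_force: [-0.7, -0.5, -1.1]
width: 80.1
t 34.45 p [542.2  18.2  37.3] x [ 0.003 -0.    -1.   ] y [-0.99  -0.143 -0.003] z [-0.143  0.99  -0.001] F [-0.7 -0.5 -1.1] w 80.1 q [-0.07  0.07  2.03 -0.    1.04 -1.78]
mm(tool) [ 1.4 -1.8  1. ] share [ 0.0034 -0.0044  0.0026] deg [ 0.1 -0.   0.2] wshare [ 0.0003 -0.0002  0.0009] rows>= 0.1
```

Close, lift, and go towards the dock's viewing position.

```bash
python3 -m handwheel '[[[0.002,-0.005,0.002,0,0,0],[0.001,0,0,0,0,0],[0.001,0,0,0,0,0],[0.001,0,0,0,0,0],[0.001,0,0,0,0,0],[0.001,0,0,0,0,0]]]' 0.4 20
python3 -m handwheel '[[[-0.03,0,0,0,0,0],[-0.06,0,0,0,0,0],[-0.08,0,0,0,0,0],[-0.08,0,0,0,0,0],[-0.06,0,0,0,0,0],[0,0,0,0,0,0],[0,0,0,0,0,0]]]'
python3 -c "
from h import *
st()
go((572,374,165),(0,0,-1),(-.0683,.9977,0))"
```

```text
t: 34.95
ee_pos: [544.0, 19.4, 34.2]
orientation: [-1.315, 1.137, 1.313]
contact_force: [-2.2, 0.5, 3.3]
width: 52.5
t: 35.53
ee_pos: [542.9, 19.6, 166.7]
orientation: [-1.315, 1.137, 1.313]
contact_force: [-0.2, -0.2, -0.7]
width: 52.9
t 35.53 p [542.9  19.6 166.7] x [ 0.002 -0.    -1.   ] y [-0.99  -0.143 -0.002] z [-0.143  0.99  -0.   ] F [-0.2 -0.2 -0.7] w 52.9 q [-0.06 -0.08  1.94  0.    1.28 -1.78]
mm(tool) [  1.8 -79.5 346.6] share [ 0.0044 -0.1988  0.8665] deg [ 4.3 -0.   0.1] wshare [ 0.0239 -0.0001  0.0006] rows>= 8.5
```

```bash
python3 -m handwheel '[[[-0.003,-0.02,0.08,0.004,0,0],[-0.003,-0.021,0.09,0.004,0,0],[-0.003,-0.021,0.09,0.004,0,0],[-0.003,-0.021,0.09,0.004,0,0],[-0.003,-0.021,0.09,0.004,0,0],[-0.003,-0.021,0.09,0.003,0,0],[-0.003,-0.021,0.09,0,0,0],[0,-0.021,0.09,0,0,0],[0,-0.021,0.09,0,0,0],[0,-0.01,0.06,0,0,0],[0,0,0,0,0,0],[0,0,0,0,0,0]]]'
python3 - <<'E'
from h import *
st()
im,K=shot('wrist','w13')
cv2.imwrite('pics/w13c.png',cv2.resize(im[:240,120:392],None,fx=2.5,fy=2.5,interpolation=2))
go((518.2,372.2,80),(0,0,-1),(-.0683,.9977,0))
E
```

```text
t: 36.53
ee_pos: [585.5, 382.0, 158.2]
orientation: [-1.254, 1.196, 1.262]
contact_force: [1.4, -1.0, -1.5]
width: 52.8
t 36.53 p [585.5 382.  158.2] x [-0.015 -0.009 -1.   ] y [-0.998 -0.062  0.015] z [-0.063  0.998 -0.008] F [ 1.4 -1.  -1.5] w 52.8 q [ 0.5   0.28  1.57 -0.    1.31 -1.13]
mm(tool) [78.9 66.1 -4.7] share [ 0.1974  0.1653 -0.0117] deg [-0.4 -0.4 -0.9] wshare [-0.0021 -0.0025 -0.0051] rows>= 2.5
```

View pics/w13c.png

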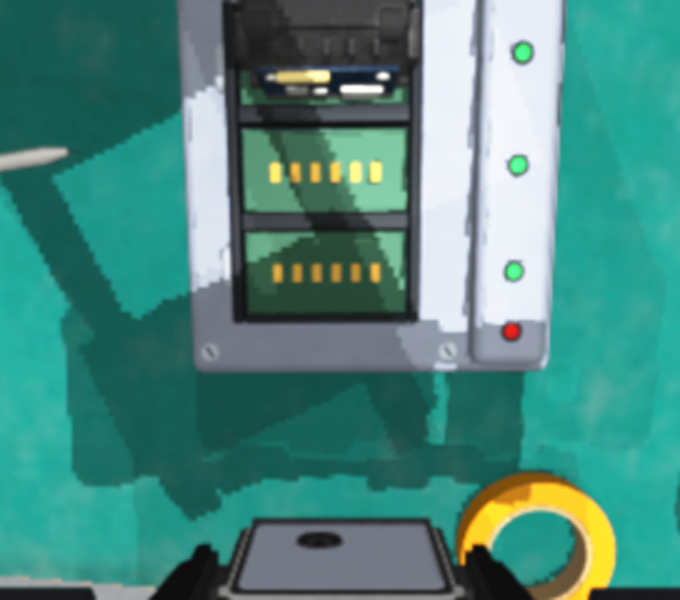

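```bash
python3 - <<'E'
from h import *
T=np.load('pics/w13.npy');K=cam('wrist',T);g=lambda u:(120+u[0]/2.5,u[1]/2.5)
for u in((255,520),(425,520)):
    p=ray(K,g(u),T[2,3]-24);print((T[:3,:3].T@(p-T[:3,3])).round(1))
print(ray(K,g((327,272)),20.5).round(1),ray(K,g((326,172)),20.5).round(1))
E
python3 -m handwheel '[[[0,0.05,0,-0.002,-0.002,-0.004],[0,0.06,0,0,-0.001,-0.001],[0.03,0.04,0,0,0,0],[0.06,0.01,0,0,0,0],[0.06,0,0,0,0,0],[0.03,0,0,0,0,0],[0,0,0,0,0,0],[0,0,0,0,0,0]]]'
python3 -c "
from h import *
st()
go((518.2,372.2,65),(0,0,-1),(-.0683,.9977,0))"
```

```text
[ 24.3   8.5 -20.2]
[24.   8.6 21.2]
[517.9 372.4  20.5] [484.  370.   20.5]
t: 37.25
ee_pos: [518.1, 365.3, 80.9]
orientation: [-1.252, 1.186, 1.252]
contact_force: [0.1, 0.2, -0.6]
width: 52.5
t 37.25 p [518.1 365.3  80.9] x [-0.003 -0.003 -1.   ] y [-0.998 -0.057  0.003] z [-0.057  0.998 -0.003] F [ 0.1  0.2 -0.6] w 52.5 q [ 0.53  0.21  1.79 -0.    1.15 -1.1 ]
mm(tool) [15.9 -0.6  7. ] share [ 0.0396 -0.0015  0.0174] deg [-0.6 -0.1 -0.2] wshare [-0.0035 -0.0008 -0.001 ] rows>= 0.4
```

```bash
python3 -m handwheel '[[[0.014,0.003,0.013,-0.0035,-0.001,-0.001],[0.014,0.002,0.004,0,0,0],[0,0,0,0,0,0],[0,0,0,0,0,0]]]'
python3 -c "
from h import *
st()
go((516.4,372.1,60),(0,0,-1),(-.0683,.9977,0))"
```

```text
t: 37.58
ee_pos: [518.3, 372.4, 72.2]
orientation: [-1.258, 1.171, 1.257]
contact_force: [-0.1, -0.3, -0.7]
width: 52.7
t 37.58 p [518.3 372.4  72.2] x [ 0.004  0.003 -1.   ] y [-0.998 -0.067 -0.005] z [-0.067  0.998  0.003] F [-0.1 -0.3 -0.7] w 52.7 q [ 0.54  0.22  1.79  0.    1.12 -1.1 ]
mm(tool) [12.2  2.  -0.2] share [ 0.0304  0.0049 -0.0005] deg [-0.1  0.2  0.3] wshare [-0.0003  0.001   0.0015] rows>= 0.3
```

```bash
python3 -m handwheel '[[[0.014,0.006,0,0,0.001,0.001],[0.013,0.002,0,0,0,0],[0,0,0,0,0,0]]]'
python3 -c "
from h import *
st()
go((516.4,372.1,44),(0,0,-1),(-.0683,.9977,0))"
```

```text
t: 37.83
ee_pos: [516.2, 373.3, 62.4]
orientation: [-1.26, 1.172, 1.256]
contact_force: [0.3, -0.6, -0.6]
width: 52.7
t 37.83 p [516.2 373.3  62.4] x [ 0.004  0.001 -1.   ] y [-0.998 -0.068 -0.004] z [-0.068  0.998  0.001] F [ 0.3 -0.6 -0.6] w 52.7 q [ 0.54  0.23  1.8  -0.    1.11 -1.1 ]
mm(tool) [18.4 -0.  -1.2] share [ 0.0459 -0.0001 -0.003 ] deg [-0.   0.1  0.3] wshare [-0.0002  0.0004  0.0014] rows>= 0.4
```

```bash
for i in 1 2 3; do python3 -m handwheel '[[[0.013,0.001,-0.002,0,0,0.0005],[0,0,0,0,0,0]]]'|sed -n '2p;4p';done
python3 -c "
from h import *
st()
go((516.4,372.1,44),(0,0,-1),(-.0683,.9977,0))"
```

```text
ee_pos: [515.7, 372.5, 56.6]
contact_force: [0.3, -1.1, -0.8]
ee_pos: [515.3, 371.6, 50.7]
contact_force: [-0.5, -0.4, -0.1]
ee_pos: [514.9, 370.5, 44.8]
contact_force: [0.3, -0.1, -1.0]
t 38.33 p [514.9 370.5  44.8] x [-0.001  0.001 -1.   ] y [-0.998 -0.068  0.001] z [-0.068  0.998  0.001] F [ 0.3 -0.1 -1. ] w 52.8 q [ 0.54  0.25  1.81  0.    1.08 -1.1 ]
mm(tool) [ 0.8 -1.6  1.4] share [ 0.0021 -0.0041  0.0036] deg [-0.   0.  -0.1] wshare [-0.0001  0.0003 -0.0004] rows>= 0.1
```

```bash
python3 -m handwheel '[[[0.004,-0.003,0.003,0,0,0],[0.001,0,0,0,0,0]]]'|sed -n '2p;4p'
python3 -m handwheel '[[[0,0,0,0,0,0],[0,0,0,0,0,0],[0,0,0,0,0,0],[-0.03,0,0,0,0,0],[-0.05,0,0,0,0,0],[-0.08,0,0,0,0,0],[-0.1,0,0,0,0,0],[-0.1,0,0,0,0,0],[0,0,0,0,0,0]]]' -0.35
python3 -c "
from dock import *
st()
im,K=shot('wrist','w14');S,KS=shot('side','s14')
cv2.imwrite('pics/s14.png',S)
go((490,205,190),(0,0,-1),(-.0683,.9977,0))"
```

```text
ee_pos: [516.5, 371.7, 44.4]
contact_force: [0.2, 0.1, 0.6]
t: 39.25
ee_pos: [515.0, 370.8, 193.9]
orientation: [-1.258, 1.183, 1.263]
contact_force: [0.0, 0.9, 1.4]
width: 64.2
t 39.25 p [515.  370.8 193.9] x [-0.007 -0.003 -1.   ] y [-0.998 -0.068  0.007] z [-0.068  0.998 -0.003] F [0.  0.9 1.4] w 64.2 q [ 0.54  0.11  1.7   0.    1.34 -1.1 ]
mm(tool) [  -1.5   33.5 -162.4] share [-0.0038  0.0838 -0.4059] deg [-0.  -0.4 -0.9] wshare [-0.0001 -0.0022 -0.0048] rows>= 4.0
```

```bash
python3 -m handwheel '[[[0,0.02,-0.08,0,-0.001,-0.002],[0,0.02,-0.09,0,-0.001,-0.002],[0,0.02,-0.09,0,0,0],[0,0.02,-0.09,0,0,0],[0,0,-0.04,0,0,0],[0,0,0,0,0,0],[0,0,0,0,0,0]]]'
python3 - <<'E'
from dock import *
st()
im,K=shot('wrist','w15');driver(im,K)
K_,C=K
for ar,c,m in blobs(mask(im,(5,150,90),(22,255,255)),1500):
    bx=cv2.boxPoints(cv2.minAreaRect(cv2.findContours(m,0,2)[0][0]));P=np.array([ray(K,u,18)[:2] for u in bx]);print(ar,c,P.round(1).tolist(),P.mean(0).round(1))
go((428,203.7,60),(0,0,-1),(-.0683,.9977,0))
E
```

```text
t: 39.93
ee_pos: [484.1, 204.8, 177.2]
orientation: [-1.257, 1.191, 1.272]
contact_force: [0.1, 0.8, -0.1]
width: 64.4
t 39.93 p [484.1 204.8 177.2] x [-0.017 -0.006 -1.   ] y [-0.997 -0.071  0.017] z [-0.071  0.997 -0.004] F [ 0.1  0.8 -0.1] w 64.4 q [ 0.3  -0.11  1.95 -0.    1.32 -1.34]
blue 856 [106.2   8.1] [335.7  55.1] sides [np.float64(57.4), np.float64(15.4), np.float64(56.8), np.float64(15.4)] ang [np.float64(-89.6), np.float64(172.8), np.float64(90.5), np.float64(-4.7)]
blue 990 [223.6 193.4] [503.7 172. ] sides [np.float64(18.1), np.float64(68.9), np.float64(17.9), np.float64(69.8)] ang [np.float64(-170.5), np.float64(102.5), np.float64(12.2), np.float64(-77.4)]
8924 [258.9 116.8] [[374.4, 160.2], [369.1, 235.3], [478.2, 246.4], [484.2, 165.1]] [426.5 201.8]
mm(tool) [118.   53.9   3.2] share [0.2949 0.1348 0.0081] deg [ 0.2 -0.3 -1. ] wshare [ 0.0011 -0.0015 -0.0057] rows>= 3.1
```

```bash
python3 -m handwheel '[[[0.06,0.05,0,0,-0.001,-0.003],[0.08,0.06,0,0,0,-0.002],[0.08,0.025,0,0,0,0],[0.06,0.005,0,0,0,0],[0,0,0,0,0,0],[0,0,0,0,0,0]]]'
python3 -c "
from h import *
st()
go((426.7,203.5,22.5),(0,0,-1),(-.0683,.9977,0))"
```

```text
t: 40.48
ee_pos: [426.1, 206.6, 61.6]
orientation: [-1.266, 1.171, 1.267]
contact_force: [-0.2, 0.8, 0.6]
width: 64.1
t 40.48 p [426.1 206.6  61.6] x [-0.001  0.001 -1.   ] y [-0.997 -0.078  0.001] z [-0.078  0.997  0.001] F [-0.2  0.8  0.6] w 64.1 q [ 0.34 -0.12  2.17  0.    1.1  -1.31]
mm(tool) [39.1 -0.4 -3.1] share [ 0.0976 -0.0009 -0.0078] deg [ 0.6  0.  -0. ] wshare [ 0.0031  0.0002 -0.0002] rows>= 0.9
```

```bash
python3 -m handwheel '[[[0.035,0.002,-0.006,0.003,0,0],[0.04,0.002,-0.002,0,0,0],[0.018,0,0,0,0,0],[0.001,0,0,0,0,0]]]'
python3 -c "
from h import *
st()"; python3 -m handwheel '[[[0.001,0,0,0,0,0],[0.001,0,0,0,0,0],[0.001,0,0,0,0,0],[0.001,0,0,0,0,0],[0.001,0,0,0,0,0],[0,0,0,0,0,0]]]' 0.4 25
python3 -c "
from h import *
st()"
```

```text
t: 40.82
ee_pos: [430.0, 207.5, 28.6]
orientation: [-1.262, 1.167, 1.258]
contact_force: [0.2, 0.5, -0.3]
width: 64.5
t 40.82 p [430.  207.5  28.6] x [ 0.007  0.004 -1.   ] y [-0.997 -0.072 -0.007] z [-0.072  0.997  0.003] F [ 0.2  0.5 -0.3] w 64.5 q [ 0.34 -0.07  2.18  0.    1.02 -1.31]
t: 41.32
ee_pos: [435.1, 209.8, 32.7]
orientation: [-1.265, 1.157, 1.253]
contact_force: [-0.3, -0.8, 0.3]
width: 31.3
t 41.32 p [435.1 209.8  32.7] x [ 0.016  0.007 -1.   ] y [-0.997 -0.072 -0.016] z [-0.072  0.997  0.006] F [-0.3 -0.8  0.3] w 31.3 q [ 0.34 -0.07  2.17  0.    1.02 -1.31]
```

```bash
python3 -m handwheel '[[[0,0.003,-0.001,0,0,0.001],[0,0.003,-0.001,0,0,0.001],[0.0,0.003,-0.001,0,0,0.001],[0.001,0.003,-0.001,0,0,0.001],[0.001,0.003,-0.001,0,0,0.001],[0.001,0.003,-0.001,0,0,0]]]' -0.35
python3 -c "
from h import *
st()
go((426.7,203.5,22),(0,0,-1),(-.0683,.9977,0))"
```

```text
t: 41.82
ee_pos: [427.8, 206.6, 31.9]
orientation: [-1.257, 1.17, 1.265]
contact_force: [0.3, -1.1, -0.8]
width: 62.3
t 41.82 p [427.8 206.6  31.9] x [-0.001  0.006 -1.   ] y [-0.997 -0.072  0.   ] z [-0.072  0.997  0.006] F [ 0.3 -1.1 -0.8] w 62.3 q [ 0.33 -0.07  2.18  0.01  1.03 -1.31]
mm(tool) [ 9.9  1.3 -3.1] share [ 0.0247  0.0032 -0.0078] deg [ 0.2  0.4 -0. ] wshare [ 0.0012  0.002  -0.0001] rows>= 0.2
```

```bash
python3 -m handwheel '[[[0.014,0.002,-0.004,0,0.001,0],[0.014,0.002,-0.004,0,0.001,0],[0.003,0.001,0,0,0,0]]]'
python3 -c "
from h import *
st()"; python3 -m handwheel '[[[0.002,0.001,0,0,0,0],[0.002,0.001,0,0,0,0],[0.002,0.001,0,0,0,0],[0.002,0.001,0,0,0,0],[0.002,0.001,0,0,0,0]]]' 0.4 25
python3 -c "
from h import *
st()"
```

```text
t: 42.07
ee_pos: [425.7, 202.9, 18.5]
orientation: [-1.263, 1.175, 1.262]
contact_force: [-0.0, -0.4, -0.2]
width: 63.6
t 42.07 p [425.7 202.9  18.5] x [ 0.    -0.001 -1.   ] y [-0.997 -0.072 -0.   ] z [-0.072  0.997 -0.001] F [-0.  -0.4 -0.2] w 63.6 q [ 0.33 -0.06  2.19 -0.    1.01 -1.31]
t: 42.48
ee_pos: [427.0, 203.9, 18.3]
orientation: [-1.264, 1.17, 1.259]
contact_force: [-3.6, -2.0, 8.4]
width: 45.6
t 42.48 p [427.  203.9  18.3] x [ 0.005  0.001 -1.   ] y [-0.997 -0.072 -0.005] z [-0.072  0.997  0.   ] F [-3.6 -2.   8.4] w 45.6 q [ 0.33 -0.06  2.19 -0.    1.   -1.31]
```

```bash
python3 -m handwheel '[[[-0.02,0,0,0,0,0],[-0.06,0,0,0,0,0],[-0.09,0,0,0,0,0],[-0.09,0,0,0,0,0],[-0.08,0,0,0,0,0],[-0.03,0,0,0,0,0],[0,0,0,0,0,0]]]'
python3 -c "
from h import *
st()
go((527.5,18.5,150),(0,0,-1),(-.1411,.99,0))"
```

```text
t: 43.07
ee_pos: [422.0, 202.6, 168.9]
orientation: [-1.261, 1.18, 1.266]
contact_force: [0.2, 0.3, -0.6]
width: 46.0
t 43.07 p [422.  202.6 168.9] x [-0.006 -0.002 -1.   ] y [-0.997 -0.072  0.006] z [-0.072  0.997 -0.002] F [ 0.2  0.3 -0.6] w 46.0 q [ 0.33 -0.26  2.09 -0.    1.32 -1.31]
mm(tool) [  18.6  -92.1 -191.1] share [ 0.0465 -0.2302 -0.4779] deg [-4.  -0.1 -0.4] wshare [-0.0221 -0.0005 -0.002 ] rows>= 5.1
```

```bash
python3 -m handwheel '[[[0.005,-0.038,-0.08,-0.004,0,0],[0.005,-0.038,-0.08,-0.004,0,0],[0.005,-0.038,-0.08,-0.004,0,-0.001],[0.005,-0.038,-0.08,-0.004,0,-0.001],[0.005,-0.038,-0.08,-0.004,0,0],[0,-0.035,-0.07,-0.002,0,0],[0,-0.005,-0.01,0,0,0],[0,0,0,0,0,0],[0,0,0,0,0,0]]]'
python3 -c "
from h import *
st()
go((527.5,18.5,105),(0,0,-1),(-.1411,.99,0))"
```

```text
t: 43.82
ee_pos: [533.0, 15.9, 148.5]
orientation: [-1.312, 1.139, 1.327]
contact_force: [-0.8, 0.6, -0.5]
width: 45.9
t 43.82 p [533.   15.9 148.5] x [-0.01   0.002 -1.   ] y [-0.989 -0.149  0.009] z [-0.149  0.989  0.004] F [-0.8  0.6 -0.5] w 45.9 q [-0.07 -0.08  1.97  0.    1.26 -1.79]
mm(tool) [43.6  4.6  3.3] share [0.109  0.0116 0.0082] deg [ 0.5  0.2 -0.5] wshare [ 0.0026  0.0012 -0.003 ] rows>= 1.1
```

```bash
python3 -m handwheel '[[[0.03,0.006,0.008,0.003,0.001,-0.003],[0.05,0.005,0.002,0,0,0],[0.028,0,0,0,0,0],[0,0,0,0,0,0],[0,0,0,0,0,0]]]'
python3 -c "
from h import *
st()
go((527.5,18.5,60),(0,0,-1),(-.1411,.99,0))"
```

```text
t: 44.23
ee_pos: [524.0, 24.3, 101.6]
orientation: [-1.312, 1.138, 1.319]
contact_force: [-0.3, -0.8, -0.7]
width: 45.6
t 44.23 p [524.   24.3 101.6] x [-0.004  0.002 -1.   ] y [-0.99  -0.144  0.003] z [-0.144  0.99   0.003] F [-0.3 -0.8 -0.7] w 45.6 q [-0.06 -0.05  2.03  0.    1.17 -1.77]
mm(tool) [41.6 -2.8 -6.4] share [ 0.104  -0.0069 -0.0159] deg [ 0.2  0.2 -0.2] wshare [ 0.001   0.0009 -0.001 ] rows>= 1.0
```

```bash
python3 -m handwheel '[[[0,-0.005,-0.015,0,0.001,-0.001],[0,0,0,0,0,0],[0.03,0,0,0,0,0],[0.04,0.001,0,0,0,0],[0.024,0.004,0,0,0,0],[0,0,0,0,0,0],[0,0,0,0,0,0]]]'
python3 -c "
from h import *
st()
go((527.5,18.5,42.3),(0,0,-1),(-.1411,.99,0))"
```

```text
t: 44.82
ee_pos: [528.0, 18.7, 65.3]
orientation: [-1.321, 1.132, 1.31]
contact_force: [0.1, 0.4, -0.6]
width: 45.8
t 44.82 p [528.   18.7  65.3] x [ 0.008 -0.001 -1.   ] y [-0.989 -0.146 -0.007] z [-0.146  0.989 -0.002] F [ 0.1  0.4 -0.6] w 45.8 q [-0.07 -0.01  2.05 -0.    1.09 -1.78]
mm(tool) [23.   0.6 -0. ] share [ 0.0576  0.0016 -0.0001] deg [ 0.3 -0.1  0.4] wshare [ 0.0016 -0.0007  0.0023] rows>= 0.6
```

```bash
python3 -m handwheel '[[[0.025,0.004,0,0.001,0,0.002],[0.02,0.003,0,0,0,0.001],[0.005,0,0,0,0,0],[0.002,0,0,0,0,0]]]'
for i in 1 2; do python3 -m handwheel '[[[0.005,0,0,0,0,0],[0.001,0,0,0,0,0]]]'|sed -n '2p;4p'; done
```

```text
t: 45.15
ee_pos: [526.0, 18.0, 43.8]
orientation: [-1.315, 1.141, 1.313]
contact_force: [-0.4, 0.6, -0.1]
width: 46.1
ee_pos: [526.6, 17.9, 42.5]
contact_force: [-0.3, -0.9, 0.5]
ee_pos: [527.4, 17.8, 42.8]
contact_force: [-0.1, 0.2, 0.3]
```

Seated at the predicted 42.5 mm. Release, rise, look.

```bash
python3 -m handwheel '[[[0,0,0,0,0,0],[0,0,0,0,0,0],[0,0,0,0,0,0],[-0.03,0,0,0,0,0],[-0.06,0,0,0,0,0],[-0.1,0,0,0,0,0],[-0.1,0,0,0,0,0],[-0.1,0,0,0,0,0],[-0.05,-0.07,0,0,0,0],[0,-0.09,0,0,0,0],[0,0,0,0,0,0],[0,0,0,0,0,0]]]' -0.35
python3 - <<'E'
from dock import *
st()
im,K=shot('wrist','w20');S,KS=shot('side','s20')
for ar,c,m in blobs(mask(im,(5,150,90),(22,255,255)),1500):
    bx=cv2.boxPoints(cv2.minAreaRect(cv2.findContours(m,0,2)[0][0]));P=np.array([ray(K,u,42)[:2] for u in bx]);print('cover',ar,c,P.mean(0).round(1),[np.linalg.norm(P[i]-P[i-1]).round(1) for i in range(4)])
driver(S,KS)
o=np.zeros((600,800,3),np.uint8);a=cv2.resize(im,(400,300));o[:300,:400]=a
o[:,400:]=cv2.resize(S[95:320,175:325],(400,600),interpolation=2)
cv2.imwrite('pics/end.png',o)
E
```

```text
t: 46.48
ee_pos: [591.5, 27.9, 231.6]
orientation: [-1.316, 1.139, 1.311]
contact_force: [0.1, -0.0, 0.3]
width: 64.4
t 46.48 p [591.5  27.9 231.6] x [ 0.001 -0.003 -1.   ] y [-0.99  -0.142 -0.001] z [-0.142  0.99  -0.003] F [ 0.1 -0.   0.3] w 64.4 q [-0.04 -0.01  1.76 -0.    1.39 -1.76]
cover 7499 [254.5 106.1] [527.3  15.3] [np.float64(108.5), np.float64(74.3), np.float64(108.4), np.float64(80.3)]
blue 248 [44.3 28.4] [1339.6 -682.4] sides [np.float64(682.8), np.float64(132.9), np.float64(721.7), np.float64(101.2)] ang [np.float64(-26.0), np.float64(-76.0), np.float64(153.0), np.float64(91.4)]
blue 10274 [ 51.9 162.8] [1069.    81.2] sides [np.float64(1038.0), np.float64(421.1), np.float64(979.3), np.float64(250.6)] ang [np.float64(-68.4), np.float64(178.2), np.float64(102.5), np.float64(-0.9)]
blue 543 [190.2 298.1] [623.4 506.5] sides [np.float64(59.2), np.float64(59.1), np.float64(61.5), np.float64(57.5)] ang [np.float64(-33.3), np.float64(-117.5), np.float64(145.4), np.float64(60.4)]
blue 423 [297.7 344.1] [389.1 611.4] sides [np.float64(63.0), np.float64(65.9), np.float64(63.1), np.float64(62.8)] ang [np.float64(-93.0), np.float64(179.2), np.float64(84.2), np.float64(-0.8)]
```

View pics/end.png

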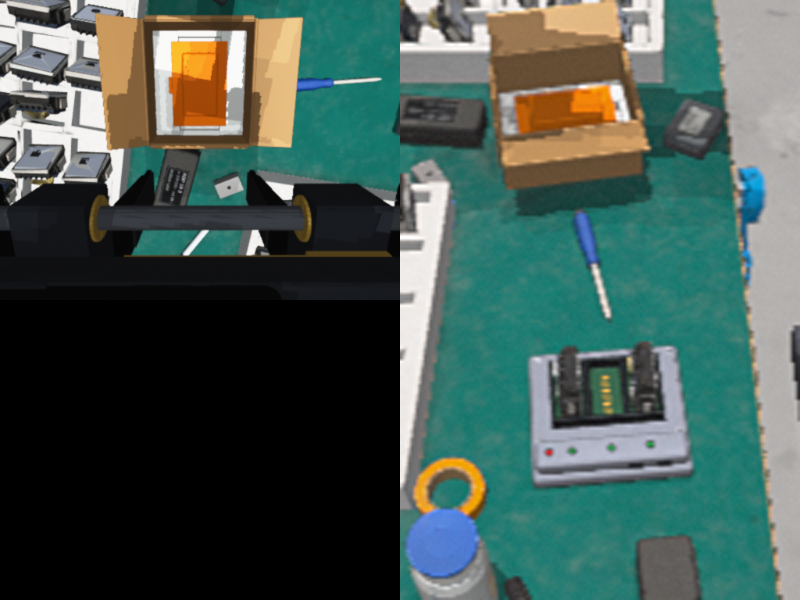

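```bash
python3 - <<'E'
from h import *
K=cam('wrist',np.load('pics/w10.npy'));f=lambda u,z:ray(K,(90+u[0]/2.4,u[1]/2.4),z)[:2]
c=np.array([527.5,18.5]);yh=np.array([-.1411,.99])
for nm,u,s in(('L',(697,272),1),('R',(97,275),-1)):
    for th in np.arange(1.8,3.25,.1):
        z=78+50*np.sin(th);y=s*(f(u,z)-c)@yh;print(nm,round(th,1),round(y-65+50*np.cos(th),1),end='; ')
    print()
E
```

```text
L 1.8 22.7; L 1.9 18.4; L 2.0 14.5; L 2.1 10.9; L 2.2 7.7; L 2.3 5.0; L 2.4 2.7; L 2.5 0.9; L 2.6 -0.3; L 2.7 -1.1; L 2.8 -1.3; L 2.9 -1.0; L 3.0 -0.1; L 3.1 1.3; L 3.2 3.1; 
R 1.8 23.6; R 1.9 19.3; R 2.0 15.3; R 2.1 11.7; R 2.2 8.5; R 2.3 5.7; R 2.4 3.4; R 2.5 1.6; R 2.6 0.3; R 2.7 -0.4; R 2.8 -0.7; R 2.9 -0.4; R 3.0 0.4; R 3.1 1.8; R 3.2 3.6;
```

```bash
python3 -c "
from plant import arm
print(arm.hand_in())"
```

```text
the job is handed in; nothing more can be done
None
```

I finished the job and handed it in at about 46.5 s of the 192 s allowed; the hand-in gave no verdict.

- **Cover pried off:** I pried the dust cover off its catches at the notch with the screwdriver. The picture after the lift showed the cover tilted up on the blade.
- **Screwdriver:** I laid it back on the mat. It was later knocked about 6 cm aside, as the task warned. It still lies flat there (handle near x 504, y 172), so I left it.
- **Flaps:** I folded both back. From the picture I work out about 2.5 rad or more for each; the requirement is 1.9.
- **Modules:** The carton held two. They stand upright in bays 1 and 3, with the gripper within about 1 mm of the expected seated height and about 2 mm of each bay's middle. The final side view shows both upright.
- **Dust cover:** It lies flat and right way up in the carton, about 3 mm from its middle. It was set down at the height the foam predicts.
- **Bystanders:** I never went near the bottle, lens case or adapter. They look unmoved in the last view, but I did not measure them again.

No check failed at the end. My first two attempts to close on the cover's dome were too high, and I corrected them before lifting. I did not measure the modules' final tilt separately.

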